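Walk the loaded coffee crate into its bay under the riser shelf

TASK

The loaded coffee crate has to go back into its bay under the riser shelf. Walk it in gently, pushing low on its two front corner posts in turn, never on the thin lath or the bags between them, until both its back corners rest against the stop rail. Keep the bags standing, leave the other things on the bench alone and finish clear of the crate.

Things in the scene. Friction and masses are not known exactly. Their poses are not given: they have to be found in the camera images.
- crate: Loaded wooden pick crate, 150 deep (its x) x 210 wide (its y) x 131 mm high, 3.1 kg with its bags, on four rubber feet. Origin under its centre, on the bench; x points to its back (away from the robot), y to its left. Its front is open between two corner posts, where a thin lath and the front bags must not be pushed. Sliding it takes about 24 N in all.
- crate_left_post (a point): middle of the front face of the left corner post, 50 mm above the bench and 84 mm left of the centre line: flat, 42 mm wide, from 6 to 131 mm above the bench, facing the crate's -x. 14 to 20 N here turns the crate about a point beyond its middle, which goes forward by some 40 percent of the corner's travel; the far corner hardly moves. Pushed near the top it may tip instead.
- crate_right_post (a point): the same on the right corner post, 84 mm right of the centre line; behaves alike, mirrored
- crate_left_back (a point): back left corner of the crate, 20 mm above the bench
- crate_right_back (a point): back right corner of the crate, 20 mm above the bench
- riser: Plywood riser shelf screwed to the bench. Origin on the bench in the middle of the crate bay, 100 mm in front of the stop rail; x points to the back, y left. The rail, 45 mm high, closes the bay: its front face is at x = 100 mm. The bay is 242 mm wide (y +-121) between upright cheeks 15 mm thick that reach forward to x = -5 mm. Left of it is a pigeonhole with two rolls of tape. Boxes stand on top from x = 25 mm back.
- sample_box: brown sample carton 69 x 133 x 60 mm lying on the bench to the right of the riser; bystander, origin under its middle
- tape_low: roll of brown tape, 104 mm across, 48 mm high, in the riser's pigeonhole; bystander, origin under its middle
- tape_high: roll of brown tape, 100 mm across, 48 mm high, on top of the other; bystander, origin under its middle
- pocket_scale: flat black pocket scale 80 x 139 x 19 mm on the bench to the left; bystander
- marker: marker pen 140 mm long, 19 mm thick, on the bench to the left, nearer the robot; bystander
- bag_0: filled coffee bag, 57 x 90 x 165 mm, 0.27 kg, standing loose in the crate (front left); origin under its middle, z up
- bag_1: filled coffee bag, 57 x 90 x 165 mm, 0.27 kg, standing loose in the crate (front right); origin under its middle, z up
- bag_2: filled coffee bag, 57 x 90 x 165 mm, 0.27 kg, standing loose in the crate (back left); origin under its middle, z up
- bag_3: filled coffee bag, 57 x 90 x 165 mm, 0.27 kg, standing loose in the crate (back right); origin under its middle, z up
- riser_edge (a point): middle of the lower front edge of the riser's top board above the crate bay, 200 mm in front of the stop rail and 235 mm above the bench; the board is 18 mm thick and overhangs the front of a crate that is home by 50 mm. Slanted brackets in line with the cheeks carry the overhang, above 140 mm
- lath: thin wooden lath, 122 mm long, 24 mm high, 6 mm thick, lightly nailed across the foot of the crate's open front between the posts; its front face lies 15 mm behind theirs; origin under its middle, 8 mm above the bench. The bags' front faces are 9 mm behind it. Too weak to push on
Not all that is in view belongs to the job. What is shaped like the bag_3 but blue or green is not meant. What is shaped like the bag_2 but purple is not meant.

How it is judged:
By the outcome, as a careful person would: the job done as asked, in the order asked, and still so for the second after the job is handed in, with the robot touching nothing.
It also fails if it takes over 67 s, if anything falls off the work surface, if the arm or the gripper's body presses on something with over 40 N, if the wrist force passes 120 N, or if a joint passes its speed limit or range.

ROBOT

A 6-joint arm with a two-finger parallel gripper is mounted at the origin on a cart in front of the work surface, level with it; the furniture and walls round the work are solid. World frame = base frame: x ahead of the robot, y to its left, z up, the work surface at z = 0. Lengths are in mm, angles in rad, forces in N, time in s.
With the tool pointing down it reaches from about 325 to 775 mm from the base axis. Payload 5.5 kg.
Tool frame: the origin (TCP) lies at the very end of the fingers, on their centre line; the grasp point (between the pads) lies hold_point_z behind it (hold_point_z is the distance from the TCP to the grasp point, in mm); z points along the fingers, x is the direction in which the jaws open and shut, and the axes are right-handed (so a half turn about z gives the same grasp; the last joint's range is limited). The gripper opens to 88 mm and grips with 3 to 60 N. Pads are 20 mm wide; open, the fingers measure 115 mm over their backs; the gripper's body (75 mm by 178 mm) begins 61 mm behind the grasp point.
Start: joints at [-1.226, 0.091, 1.231, -0, 1.82, -0.057], TCP at [234.646, -552.23, 222.631] pointing down, gripper open.
Joint ranges: [-2.87, 2.87], [-0.86, 2.18], [0.17, 2.46], [-1.51, 4.65], [0.06, 2.69], [-2.65, 2.65]. Speed limits (rad/s): [2.57, 2.57, 3.01, 3.14, 3.14, 3.14].

INTERFACE

Orientations are given as [roll, pitch, yaw] about the fixed x, y, z axes, in that order (R = Rz(yaw) Ry(pitch) Rx(roll)).
In Python, from cell import observe, read_camera, calibration, hand_in, hold_point_z gives the robot as it stands. The module is installed in compiled form; this text tells all that it offers.
- The arm moves only by the shell command python3 -m crank 'ROWS' [FORCE]. ROWS is JSON, one flat list of numbers, 7 for each row, row after row: the opening, from -1 (shut) to 1 (fully open), so that 0 is half open, then the shift along the tool's x, y, z in m, then the turn, a rotation vector about the tool's x, y, z in rad. A call has 1 to 5 rows; each row is the pose to reach, as a shift and turn from the pose measured when the call began, along the tool's axes at that moment; what a row does not reach only later rows make up. A row lasts 1/10 s, in which the tool goes at most 50 mm and 8.59 degrees, less where a joint would pass 70% of its speed; a pose out of reach is approached as far as the arm can. A call with a gripper value outside its range is refused whole. The fingers move at their own pace and stop on an object; FORCE is the grip in N (left out, the last holds). Time passes only in rows, so rows that repeat a pose let the fingers close. It gives the time, the measured TCP pose, the force and the opening at its end, in the units of the state.
- observe(): the state, without advancing time (a new reading comes with each control period).
- read_camera(name): name is "side" or "top"; returns the picture (400x640x3 uint8, blue, green, red); there is no depth.
- calibration(name): a dict with "fov_y" (degrees; the focal length in pixels is half the picture's height over the tangent of half this angle, whatever the lens; pixels are square), "cx", "cy" (the principal point, pixels), "R" (3x3) and "t" (3): a world point X has camera coordinates R X + t. Camera axes: x right, y down, z forward; pixel columns grow to the right and rows downward; lengths in mm; the calibration is good to about 2 mm. A picture is of the moment at which its call begins. calibration takes no time and is no camera call.
- hand_in(): hands the job in, once; it reports no verdict.
The state is a dict: "time": time; "joint_positions": joint angles; "joint_velocities": joint speeds; "joint_torque": joint torques, N m; "tool_pos": TCP position; "tool_rot": TCP orientation; "wrist_force": force on the tool from outside, world axes, zero at the start; "moment": the same for the moment, N m; "grip_width": finger opening in mm.
Only numpy, scipy, OpenCV 4.12 (cv2) and the standard library are available. Lean on these libraries where they do the work, as an engineer would, in place of code of your own. Each camera call takes 0.05 s, during which the arm holds its last target.

## Working session

There is one attempt and no reset: what is moved stays moved. The work goes in short steps, Python scripts to look and compute and a shell command to move; the robot and the scene stay as the last step left them, time stands still between calls to the robot, and variables do not carry over. Pictures are saved under pics/ and viewed, and the job is handed in when it is done.

```bash
mkdir -p pics
python3 - <<'E'
from cell import *
import cv2, numpy as np
s=observe()
print({k:np.round(v,3).tolist() for k,v in s.items()}, hold_point_z if not callable(hold_point_z) else hold_point_z())
for n in("side","top"):
    cv2.imwrite(f"pics/{n}0.png",read_camera(n))
    print(n,calibration(n))
E
```

```text
{'time': 0.0, 'joint_positions': [-1.226, 0.092, 1.232, -0.0, 1.82, -0.057], 'joint_velocities': [-0.0, 0.001, -0.001, 0.0, 0.001, -0.0], 'joint_torque': [-0.0, -44.646, -40.644, 0.07, 0.03, -0.0], 'tool_pos': [234.535, -551.955, 221.558], 'tool_rot': [-3.142, 0.002, -1.169], 'wrist_force': [0.804, 0.144, 0.413], 'moment': [0.038, -0.022, 0.004], 'grip_width': 87.998} 18.700000000000003
side {'fov_y': 44.4782262992965, 'cx': 327.900315651051, 'cy': 195.2030586495398, 'R': array([[-0.37563326, -0.92675216, -0.00548438],
       [-0.52387122,  0.21721082, -0.8236373 ],
       [ 0.76449892, -0.30651246, -0.56709039]]), 't': array([ 237.67804026,  414.48127899, 1317.05720378])}
top {'fov_y': 51.939251019345576, 'cx': 327.765377592175, 'cy': 196.74954620022226, 'R': array([[ 0.32450095, -0.94581746,  0.01133414],
       [-0.78244097, -0.2751425 , -0.55864365],
       [ 0.53149343,  0.1724121 , -0.82933034]]), 't': array([-180.95179883,  539.97987952, 1259.51638926])}
```

View pics/side0.png

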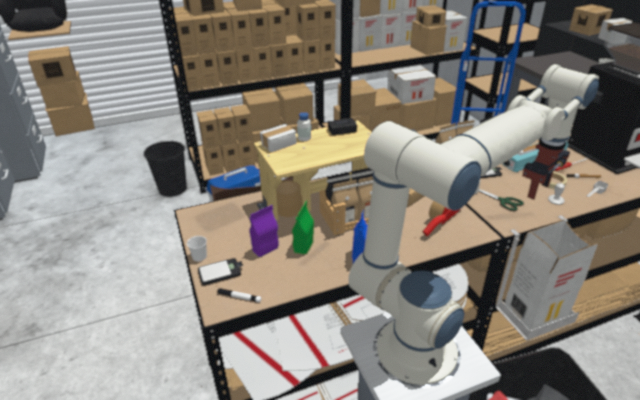

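View pics/top0.png

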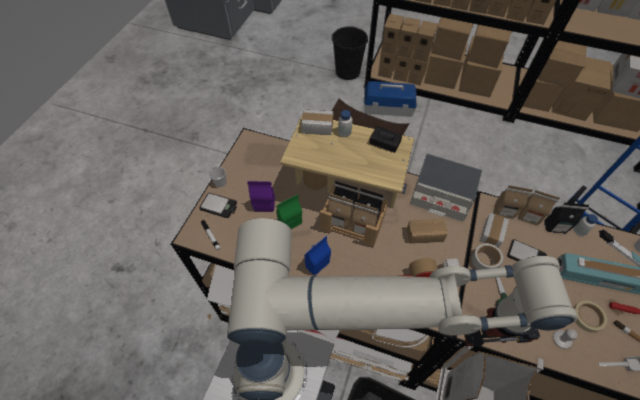

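Run:
```python
import cv2
a=cv2.imread("pics/top0.png")[130:290,240:460]; cv2.imwrite("pics/top0z.png",cv2.resize(a,None,fx=3.6,fy=3.6,interpolation=cv2.INTER_CUBIC))
a=cv2.imread("pics/side0.png")[120:290,170:400]; cv2.imwrite("pics/side0z.png",cv2.resize(a,None,fx=3.4,fy=3.4,interpolation=cv2.INTER_CUBIC))
```

```text
(no output)
```

View pics/top0z.png

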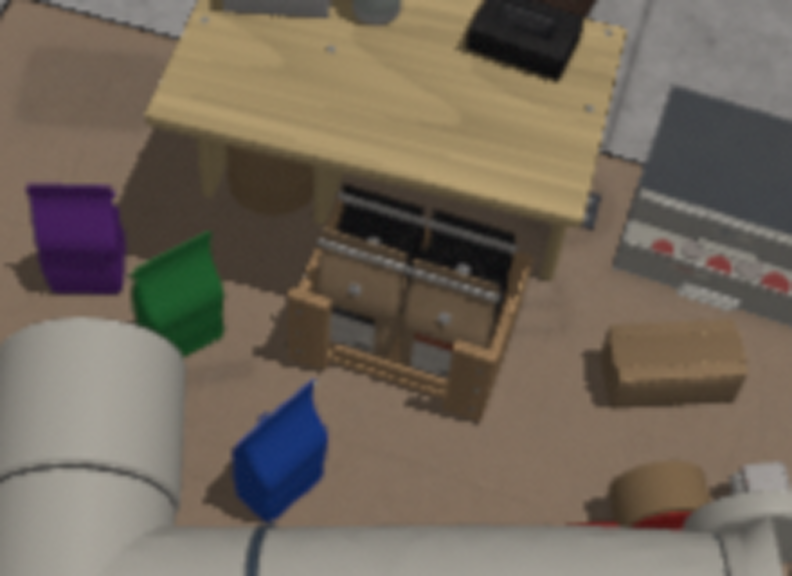

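View pics/side0z.png

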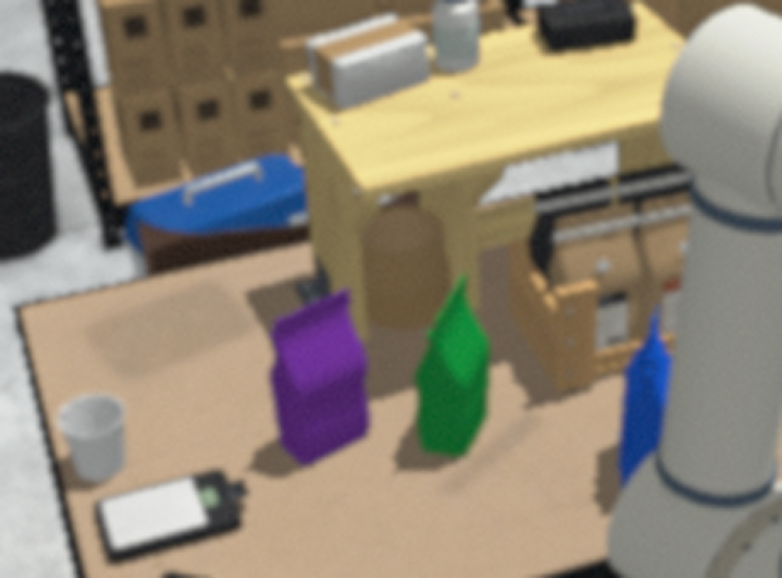

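```bash
cat > h.py <<'E'
import numpy as np, cv2
from cell import calibration
def cam(n):
    c=calibration(n); f=200/np.tan(np.radians(c['fov_y']/2)); return c,f
def ray(n,u,v):
    c,f=cam(n); R=np.array(c['R']);t=np.array(c['t'])
    return -R.T@t, R.T@np.array([(u-c['cx'])/f,(v-c['cy'])/f,1])
def pl(n,u,v,z):
    o,d=ray(n,u,v); return (o+d*(z-o[2])/d[2])
def proj(n,X):
    c,f=cam(n); p=np.array(c['R'])@X+c['t']; return f*p[0]/p[2]+c['cx'], f*p[1]/p[2]+c['cy']
def tri(u1,v1,u2,v2):
    a,b=ray('top',u1,v1);c,d=ray('side',u2,v2)
    s=np.linalg.lstsq(np.c_[b,-d],c-a,rcond=None)[0]
    p,q=a+b*s[0],c+d*s[1]; return (p+q)/2,np.linalg.norm(p-q)
E
python3 - <<'E'
from h import *
T=lambda x,y:(240+(x+.5)/3.6-.5,130+(y+.5)/3.6-.5)
S=lambda x,y:(170+(x+.5)/3.4-.5,120+(y+.5)/3.4-.5)
for nm,p,z in [('Ltop out',(290,291),131),('Ltop in',(330,303),131),('Rtop in',(453,344),131),('Rtop out',(499,356),131),
 ('Lbot out',(298,360),6),('Lbot in',(328,371),6),('Rbot in',(447,411),6),('Rbot out',(485,423),6),
 ('Rtop L',(148,118),253),('Rtop R',(585,215),253),('cheekR foot',(553,280),0)]:
    print(nm,pl('top',*T(*p),z).round(1))
print('side')
for nm,p,z in [('Ltop out',(556,293),131),('Ltop in',(597,283),131),('Lbot out',(561,388),6),('Lbot in',(592,381),6),('RL',(365,193),253),('foot cheek',(365,340),0)]:
    print(nm,pl('side',*S(*p),z).round(1))
E
```

```text
Ltop out [528.4  19.5 131. ]
Ltop in [528.3 -21.5 131. ]
Rtop in [ 523.8 -146.4  131. ]
Rtop out [ 525.6 -191.1  131. ]
Lbot out [525.1  10.1   6. ]
Lbot in [523.1 -23.5   6. ]
Rbot in [ 519.2 -152.7    6. ]
Rbot out [ 518.9 -192.8    6. ]
Rtop L [593.9 184.6 253. ]
Rtop R [ 621.8 -231.6  253. ]
cheekR foot [ 713.1 -216.6   -0. ]
side
Ltop out [526.9  23.1 131. ]
Ltop in [527.  -21.1 131. ]
Lbot out [530.4  15.9   6. ]
Lbot in [528.7 -18.2   6. ]
RL [587.9 192.3 253. ]
foot cheek [693.4 176.7   0. ]
```

Run:
```python
from h import *
T=lambda x,y:(240+(x+.5)/3.6-.5,130+(y+.5)/3.6-.5)
S=lambda x,y:(170+(x+.5)/3.4-.5,120+(y+.5)/3.4-.5)
for nm,p,z in [('blue front',(266,520),0),('blue r',(325,472),0),('blue l',(240,490),0),('blue topback',(312,382),165),('blue topfront',(262,412),165),
 ('green f',(186,354),0),('green r',(222,322),0),('green l',(145,318),0),('purple l',(52,290),0),('purple r',(122,291),0),
 ('box l',(607,404),0),('box r',(738,402),0),('box bl',(610,330),60),('tape',(660,520),0)]:
    print(nm,pl('top',*T(*p),z).round(1))
print(pl('side',*S(460,455),0),pl('side',*S(420,440),0),pl('side',*S(487,405),0),pl('side',*S(622,485),0))
```

```text
blue front [349.5 -18.5   0. ]
blue r [416.9 -56.4   0. ]
blue l [370.9  16.6   0. ]
blue topback [423.3 -39.1 165. ]
blue topfront [379.7  -6.8 165. ]
green f [496.4 124.   -0. ]
green r [545.2 102.5   0. ]
green l [522.8 181.3   0. ]
purple l [522.1 288.9   0. ]
purple r [545.8 217.6  -0. ]
box l [ 584.4 -305.3    0. ]
box r [ 631.3 -432.3    0. ]
box bl [ 633.7 -286.7   60. ]
tape [ 476.4 -382.5    0. ]
[478.85738471 145.36403145   0.        ] [515.22741239 174.59285627   0.        ] [540.72953937  93.67230835   0.        ] [378.4402644   15.85086762   0.        ]
```

Run:
```python
import cv2, numpy as np
g=lambda im: np.clip(255*(im/255.)**0.6,0,255).astype(np.uint8)
a=cv2.imread("pics/top0.png")[155:250,310:410]; a1=cv2.resize(g(a),None,fx=6,fy=6,interpolation=cv2.INTER_CUBIC)
cv2.imwrite("pics/top0y.png",a1)
a=cv2.imread("pics/side0.png")[150:230,270:380]; a1=cv2.resize(g(a),None,fx=7,fy=7,interpolation=cv2.INTER_CUBIC)
cv2.imwrite("pics/side0y.png",a1)
a=cv2.imread("pics/side0.png")[60:220,480:620]; a1=cv2.resize(g(a),None,fx=3.6,fy=3.6,interpolation=cv2.INTER_CUBIC)
cv2.imwrite("pics/side0g.png",a1)
```

```text
(no output)
```

View pics/top0y.png

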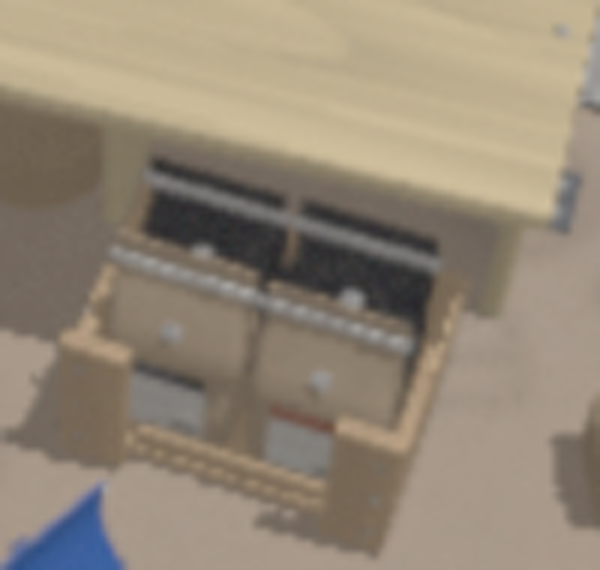

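View pics/side0y.png

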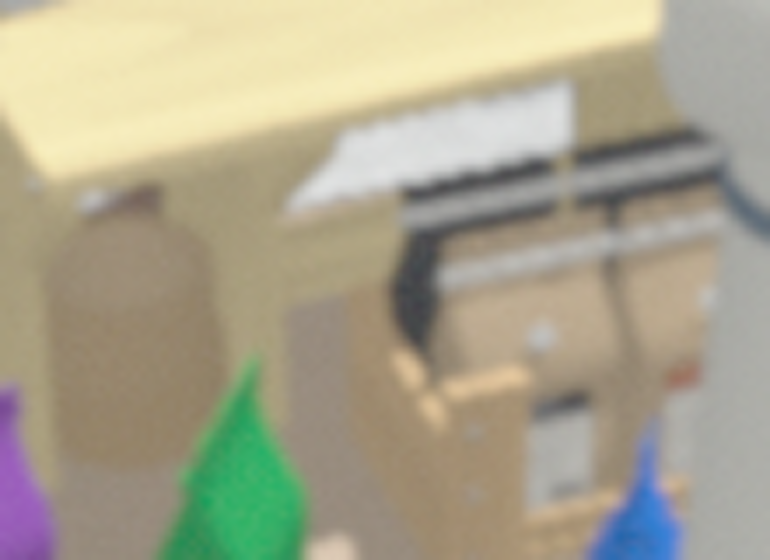

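View pics/side0g.png

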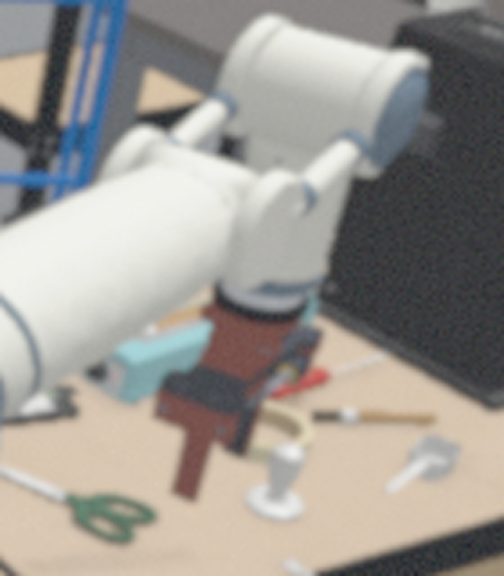

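Run:
```python
from h import *
Y=lambda x,y:(310+(x+.5)/6-.5,155+(y+.5)/6-.5)
S=lambda x,y:(270+(x+.5)/7-.5,150+(y+.5)/7-.5)
for p in [(470,308),(504,319),(103,222)]: print(p,pl('top',*Y(*p),0).round(1))
for p in [(288,395),(60,460)]: print('side',p,pl('side',*S(*p),0).round(1))
# riser hypotheses: edge pts
A=pl('top',*Y(0,100),235);
im=cv2.imread('pics/top0.png')
# edge of top board: fit front top edge using intensity gradient along columns
g=cv2.cvtColor(im,cv2.COLOR_BGR2HSV); lab=cv2.cvtColor(im,cv2.COLOR_BGR2LAB).astype(float)
pts=[]
for u in range(285,400,4):
    v0=int(162+(u-281)*(215-118)/(585-148)); 
    col=lab[v0-8:v0+14,u]; print(u,v0-8,col[:,0].astype(int).tolist()) if u%12==9 else 0
```

```text
(470, 308) [ 713.  -195.3    0. ]
(504, 319) [ 712.1 -218.2    0. ]
(103, 222) [698.   52.5   0. ]
side (288, 395) [726.3  32.7   0. ]
side (60, 460) [717.3 164.9   0. ]
285 154 [153, 154, 159, 164, 163, 155, 150, 150, 143, 116, 94, 82, 71, 64, 64, 64, 63, 64, 65, 65, 64, 64]
297 157 [147, 152, 159, 164, 162, 155, 152, 150, 142, 111, 89, 84, 77, 78, 78, 79, 79, 78, 79, 78, 78, 77]
309 160 [146, 151, 159, 164, 162, 155, 152, 152, 141, 111, 91, 76, 63, 59, 57, 58, 57, 56, 57, 55, 57, 56]
321 162 [150, 147, 152, 160, 164, 162, 156, 152, 152, 140, 108, 88, 71, 60, 55, 55, 55, 55, 57, 57, 57, 55]
333 165 [152, 148, 152, 159, 163, 163, 163, 156, 153, 137, 107, 89, 80, 77, 75, 76, 73, 74, 70, 71, 68, 66]
345 168 [152, 149, 152, 159, 162, 163, 162, 157, 151, 133, 102, 85, 73, 66, 63, 51, 27, 18, 43, 74, 68, 35]
357 170 [156, 155, 151, 153, 158, 161, 164, 165, 163, 153, 128, 98, 84, 73, 65, 64, 61, 46, 36, 41, 70, 80]
369 173 [160, 163, 155, 154, 157, 161, 163, 166, 168, 160, 130, 97, 83, 71, 66, 63, 64, 49, 25, 15, 30, 75]
381 176 [162, 163, 156, 153, 156, 159, 162, 166, 166, 159, 128, 99, 85, 71, 63, 63, 64, 61, 40, 18, 15, 45]
393 178 [156, 162, 162, 155, 152, 154, 157, 161, 164, 167, 155, 119, 95, 85, 73, 69, 68, 71, 71, 74, 75, 75]
```

Run:
```python
from h import *
im=cv2.imread('pics/top0.png'); L=cv2.GaussianBlur(cv2.cvtColor(im,cv2.COLOR_BGR2LAB)[:,:,0].astype(float),(0,0),0.5)
for thr,z in((118,235),(158,253)):
    P=[]
    for u in range(286,400):
        v0=int(162+(u-281)*(215-118)/(585-148)); c=L[v0-2:v0+8,u]
        i=np.where((c[:-1]>=thr)&(c[1:]<thr))[0]
        if len(i): i=i[-1]; v=v0-2+i+(c[i]-thr)/(c[i]-c[i+1]); P.append(pl('top',u,v,z))
    P=np.array(P); k=np.polyfit(P[:,1],P[:,0],1); r=P[:,0]-np.polyval(k,P[:,1]); ok=abs(r)<3
    k=np.polyfit(P[ok,1],P[ok,0],1); print(thr,z,k,len(P),ok.sum(),r[ok].std(), P[0],P[-1])
```

```text
118 235 [-4.26225958e-02  6.17037748e+02] 114 114 0.40128922674147005 [609.24571703 173.0474884  235.        ] [ 625.98157414 -222.98244466  235.        ]
158 253 [-1.14735391e-02  6.14881700e+02] 77 77 1.0763084229604623 [614.37107582  39.46910643 253.        ] [ 619.16455891 -221.74213489  253.        ]
```

```bash
python3 - <<'E'
from h import *
im=cv2.imread('pics/top0.png'); L=cv2.cvtColor(im,cv2.COLOR_BGR2LAB)
for v in (178,182,186,190): print(v,[tuple(L[v,u]) for u in range(324,338)])
for v in (193,196,199,202,205): print(v,[tuple(L[v,u]) for u in range(384,402)])
E
python3 - <<'E'
from h import *
n=np.array([1,.0426,0]); 
def pp(nm,u,v):
    o,d=ray(nm,u,v); s=(617+95.1-n@o)/(n@d); return (o+s*d).round(1)
Y=lambda x,y:(310+(x+.5)/6-.5,155+(y+.5)/6-.5)
S=lambda x,y:(270+(x+.5)/7-.5,150+(y+.5)/7-.5)
for p in [(103,150),(142,150),(104,215),(488,240),(521,240),(472,300),(505,315)]: print(p,pp('top',*Y(*p)))
for p in [(288,330),(288,400),(222,330)]: print('side',p,pp('side',*S(*p)))
E
```

```text
178 [(np.uint8(56), np.uint8(130), np.uint8(139)), (np.uint8(57), np.uint8(130), np.uint8(139)), (np.uint8(58), np.uint8(131), np.uint8(139)), (np.uint8(68), np.uint8(129), np.uint8(140)), (np.uint8(75), np.uint8(130), np.uint8(141)), (np.uint8(77), np.uint8(130), np.uint8(141)), (np.uint8(77), np.uint8(129), np.uint8(142)), (np.uint8(76), np.uint8(130), np.uint8(141)), (np.uint8(76), np.uint8(129), np.uint8(141)), (np.uint8(77), np.uint8(129), np.uint8(141)), (np.uint8(76), np.uint8(130), np.uint8(141)), (np.uint8(73), np.uint8(129), np.uint8(139)), (np.uint8(73), np.uint8(130), np.uint8(138)), (np.uint8(75), np.uint8(130), np.uint8(139))]
182 [(np.uint8(54), np.uint8(130), np.uint8(139)), (np.uint8(53), np.uint8(131), np.uint8(138)), (np.uint8(54), np.uint8(130), np.uint8(139)), (np.uint8(68), np.uint8(130), np.uint8(139)), (np.uint8(76), np.uint8(129), np.uint8(141)), (np.uint8(78), np.uint8(129), np.uint8(141)), (np.uint8(77), np.uint8(129), np.uint8(141)), (np.uint8(77), np.uint8(129), np.uint8(142)), (np.uint8(77), np.uint8(129), np.uint8(141)), (np.uint8(74), np.uint8(129), np
[... 5327 characters left out ...]
9), np.uint8(131), np.uint8(140)), (np.uint8(117), np.uint8(132), np.uint8(140)), (np.uint8(119), np.uint8(133), np.uint8(139)), (np.uint8(120), np.uint8(132), np.uint8(140)), (np.uint8(121), np.uint8(133), np.uint8(140)), (np.uint8(119), np.uint8(132), np.uint8(140)), (np.uint8(120), np.uint8(132), np.uint8(140)), (np.uint8(120), np.uint8(132), np.uint8(139))]
(103, 150) [709.7  57.1  63.8]
(142, 150) [710.8  31.1  74.1]
(104, 215) [709.7  55.7  -9.2]
(488, 240) [ 720.4 -195.7   68.6]
(521, 240) [ 721.3 -215.5   77. ]
(472, 300) [ 720.4 -194.9   -1.4]
(505, 315) [ 721.4 -218.    -9.1]
side (288, 330) [710.5  37.1  54.3]
side (288, 400) [710.5  38.3   8.8]
side (222, 330) [708.9  74.4  65.2]
```

```bash
cat > g.py <<'E'
import sys, numpy as np
from scipy.spatial.transform import Rotation as Ro
from cell import observe
def tgt(th,psi):  # tilt fwd deg, heading of push (rad) -> R, tool x to the right
    t=np.radians(th); z=np.array([np.sin(t),0,-np.cos(t)]); x=np.array([0,-1.,0]); y=np.cross(z,x)
    return Ro.from_euler('z',psi)*Ro.from_matrix(np.c_[x,y,z])
def st():
    s=observe(); print('t',round(s['time'],2),'q',np.round(s['joint_positions'],3).tolist(),'p',np.round(s['tool_pos'],1).tolist(),'r',np.round(s['tool_rot'],3).tolist(),'F',np.round(s['wrist_force'],1).tolist(),'w',round(float(s['grip_width']),1))
    return s
def rel(p,th=18,psi=0.0):
    s=st(); R=Ro.from_euler('xyz',s['tool_rot']); d=R.inv().apply(np.array(p)-s['tool_pos']); 
    w=(R.inv()*tgt(th,psi)).as_rotvec(); print('shift m',np.round(d/1000,4).tolist(),'turn',np.round(w,3).tolist(),'|d|',round(np.linalg.norm(d)),'rows',round(max(np.linalg.norm(d)/50,np.degrees(np.linalg.norm(w))/8.59),1))
if __name__=='__main__':
    a=[float(v) for v in sys.argv[1:]]; rel(a[:3],*a[3:]) if a else st()
E
python3 g.py 470 -172 200 18 0.0
```

```text
t 0.1 q [-1.226, 0.092, 1.232, -0.0, 1.82, -0.057] p [234.6, -552.0, 221.6] r [-3.141, 0.002, -1.169] F [0.3, -0.4, -0.6] w 88.0
shift m [-0.2576, -0.3653, 0.0221] turn [0.31, 0.065, 0.398] |d| 448 rows 9.0
```

```bash
python3 -m crank '[-1,-0.028,-0.04,0.002,0.03,0.007,0.04, -1,-0.056,-0.08,0.004,0.06,0.013,0.08, -1,-0.084,-0.12,0.006,0.1,0.02,0.13, -1,-0.112,-0.16,0.008,0.14,0.027,0.17, -1,-0.14,-0.2,0.01,0.17,0.035,0.22]' 30; python3 g.py 470 -172 200 18 0
```

```text
time: 0.6
tool_pos: [364.3, -343.2, 211.2]
tool_rot: [-2.968, -0.013, -1.394]
wrist_force: [0.5, 0.1, -0.4]
grip_width: 51.0
t 0.6 q [-0.928, -0.281, 1.609, 0.151, 1.722, 0.494] p [364.3, -343.2, 211.2] r [-2.968, -0.013, -1.394] F [0.5, 0.1, -0.4] w 51.0
shift m [-0.15, -0.1306, 0.0323] turn [0.139, 0.03, 0.175] |d| 202 rows 4.0
```

```bash
python3 -m crank '[-1,-0.038,-0.033,0.008,0.035,0.008,0.044, -1,-0.075,-0.065,0.016,0.07,0.015,0.088, -1,-0.113,-0.098,0.024,0.105,0.023,0.132, -1,-0.15,-0.13,0.032,0.139,0.03,0.175, -1,-0.15,-0.13,0.032,0.139,0.03,0.175]'; python3 g.py 500 -168 46 18 0
```

```text
time: 1.1
tool_pos: [470.6, -167.0, 199.5]
tool_rot: [-2.827, 0.002, -1.564]
wrist_force: [-0.4, -0.3, -0.3]
grip_width: 11.4
t 1.1 q [-0.52, -0.465, 1.791, 0.158, 1.543, 1.062] p [470.6, -167.0, 199.5] r [-2.827, 0.002, -1.564] F [-0.4, -0.3, -0.3] w 11.4
shift m [0.0015, 0.0196, 0.155] turn [-0.001, 0.004, 0.005] |d| 156 rows 3.1
```

```bash
python3 -m crank '[-1,0.001,0.005,0.05,0,0,0, -1,0.002,0.01,0.1,0,0,0, -1,0.003,0.02,0.148,0,0,0, -1,0.003,0.022,0.155,0,0,0]'; python3 g.py 508 -169 46 18 0
python3 - <<'E'
from cell import *
import cv2
for n,(a,b,c,d) in dict(top=(150,270,280,440),side=(120,260,300,460)).items():
    im=read_camera(n); cv2.imwrite(f"pics/{n}1.png",im); cv2.imwrite(f"pics/{n}1z.png",cv2.resize(im[a:b,c:d],None,fx=4.5,fy=4.5,interpolation=cv2.INTER_CUBIC))
E
```

```text
time: 1.5
tool_pos: [493.6, -168.1, 37.2]
tool_rot: [-2.839, 0.008, -1.564]
wrist_force: [-1.1, -0.6, -0.9]
grip_width: 0.5
t 1.5 q [-0.494, -0.345, 1.988, 0.159, 1.238, 1.038] p [493.6, -168.1, 37.2] r [-2.839, 0.008, -1.564] F [-1.1, -0.6, -0.9] w 0.5
shift m [0.0009, -0.0163, -0.0041] turn [0.011, 0.009, 0.004] |d| 17 rows 0.3
```

View pics/top1z.png

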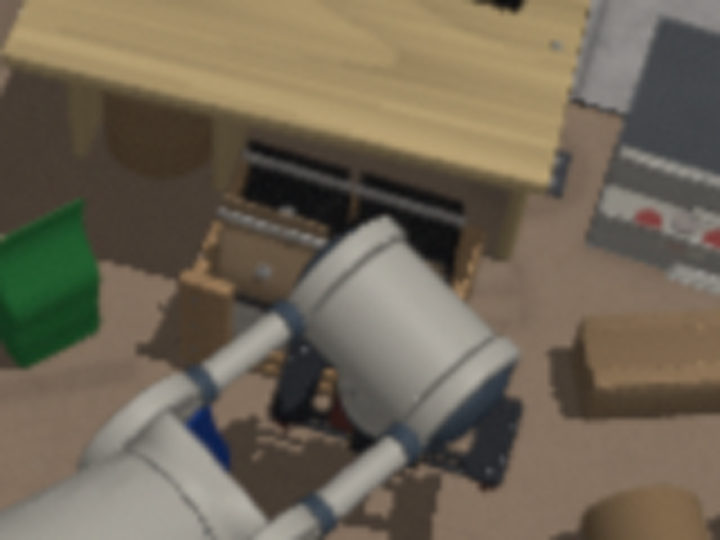

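View pics/side1.png

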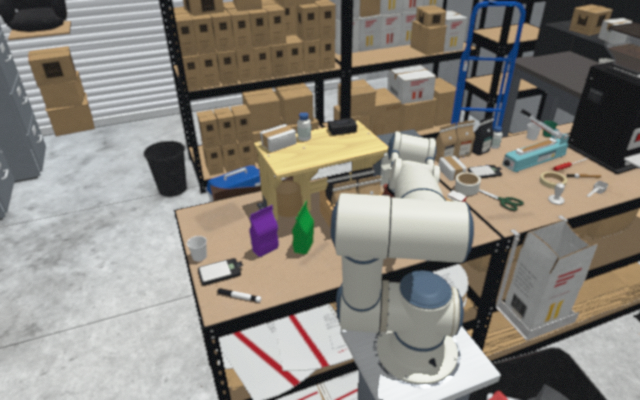

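```bash
cat > kin.py <<'E'
import numpy as np
from scipy.spatial.transform import Rotation as Ro
from scipy.optimize import least_squares
D=[([-1.226,.092,1.232,0,1.82,-.057],[234.6,-552,221.6],[-3.141,.002,-1.169]),
([-0.928,-0.281,1.609,0.151,1.722,0.494],[364.3,-343.2,211.2],[-2.968,-0.013,-1.394]),
([-0.52,-0.465,1.791,0.158,1.543,1.062],[470.6,-167.0,199.5],[-2.827,0.002,-1.564]),
([-0.494,-0.345,1.988,0.159,1.238,1.038],[493.6,-168.1,37.2],[-2.839,0.008,-1.564])]
def fk(q,P,full=False):
    a1,d1,u2,L2,u3,L3,e,d6=P
    z=lambda a:Ro.from_euler('z',a); y=lambda a:Ro.from_euler('y',a)
    R=z(q[0]); p=R.apply([a1,0,d1]); sh=p; R=R*y(q[1]); p=p+R.apply([u2,0,L2]); el=p
    R=R*y(q[2]); p=p+R.apply([u3,0,L3]); w=p; R=R*z(q[3])*y(q[4]); p=p+R.apply([e,0,d6]); R=R*z(q[5])
    return (p,R,el,w) if full else (p,R)
def fit():
    f=lambda P:np.concatenate([(fk(q,P)[0]-p) for q,p,r in D]+[0.01*(np.array(P)-[0,200,0,400,0,400,0,250])])
    return least_squares(f,[0,200,0,400,0,400,0,250])
if __name__=='__main__':
    s=fit(); print(s.x.round(1)); 
    for q,p,r in D:
        P,R,el,w=fk(q,s.x,True); print((P-p).round(1),np.degrees((R.inv()*Ro.from_euler('xyz',r)).as_rotvec()).round(1),'el',el.round(),'w',w.round())
E
python3 kin.py
```

```text
[-24.9 319.9   4.2 466.7 151.8 567.4   5.4 554.9]
[-30.9 -15.3  -0.9] [   0.   -0. -180.] el [  7. -21. 784.] w [ 206. -574.  776.]
[-10.1   7.7   0.3] [   0.    0. -180.] el [-90. 120. 770.] w [ 262. -350.  759.]
[ 6.2 -5.4  0.5] [ -0.   0. 180.] el [-200.  114.  739.] w [ 310. -177.  729.]
[-1.1 -2.5  0. ] [-0.000e+00  1.000e-01 -1.799e+02] el [-157.   85.  761.] w [ 331. -178.  568.]
```

```bash
sed -i "s/a1,d1,u2,L2,u3,L3,e,d6=P/a1,d1,u2,L2,u3,L3,e,d6,b=P/; s/\[a1,0,d1\]/[a1,b,d1]/; s/\[0,200,0,400,0,400,0,250\]/[0,200,0,400,0,400,0,250,34]/g; s/0.01\*/0.003*/" kin.py; python3 kin.py
```

```text
[ -2.9 156.1  -1.7 372.4  97.  560.3  -3.1 348.3  34.1]
[-0.1  0.   0. ] [   0.   -0. -180.] el [ 42. -16. 527.] w [ 234. -550.  570.]
[ 0.2 -0.1  0. ] [   0.    0. -180.] el [-37. 107. 513.] w [ 303. -347.  554.]
[-0.1  0.  -0. ] [ -0.   0. 180.] el [-132.  115.  488.] w [ 360. -167.  530.]
[0. 0. 0.] [-0.000e+00  1.000e-01 -1.799e+02] el [-99.  92. 506.] w [ 387. -170.  369.]
```

```bash
cat > ik.py <<'E'
from kin import *
from g import tgt
P=fit().x; lo=np.array([-2.87,-.86,.17,-1.51,.06,-2.65]); hi=np.array([2.87,2.18,2.46,4.65,2.69,2.65])
def ik(p,th,psi=0,q0=D[-1][0]):
    R=tgt(th,psi)*Ro.from_euler('z',np.pi)
    def f(q):
        a,B=fk(q,P); return np.r_[(a-p),300*(B.inv()*R).as_rotvec()]
    return least_squares(f,q0,bounds=(lo-.5,hi+.5))
for p,th in [((516,0,46),18),((590,0,46),18),((590,0,46),40),((600,-168,46),40),((658,2,46),40),((665,-166,46),40),((658,2,46),35),((665,-166,46),35)]:
    s=ik(np.array(p),th); q=s.x; print(p,th,q.round(2),round(s.cost,2),'margin',np.minimum(q-lo,hi-q).min().round(2), 'wrist',fk(q,P,True)[3].round())
E
python3 ik.py
```

```text
(516, 0, 46) 18 [-0.08 -0.41  2.02  0.03  1.21  1.48] 0.0 margin 0.44 wrist [405.   0. 376.]
(590, 0, 46) 18 [-0.07 -0.18  1.84  0.02  1.17  1.49] 0.0 margin 0.62 wrist [479.   0. 376.]
(590, 0, 46) 40 [-0.09 -0.49  2.2   0.09  0.74  1.43] 0.0 margin 0.26 wrist [364.   0. 311.]
(600, -168, 46) 40 [-0.5  -0.33  2.08  0.44  0.81  0.86] 0.0 margin 0.38 wrist [ 374. -166.  311.]
(658, 2, 46) 40 [-0.07 -0.26  2.03  0.08  0.68  1.46] 0.0 margin 0.43 wrist [432.   2. 311.]
(665, -166, 46) 40 [-0.43 -0.15  1.93  0.41  0.75  0.93] 0.0 margin 0.53 wrist [ 439. -164.  311.]
(658, 2, 46) 35 [-0.07 -0.21  1.95  0.06  0.79  1.47] 0.0 margin 0.51 wrist [456.   2. 330.]
(665, -166, 46) 35 [-0.41 -0.1   1.86  0.31  0.84  1.02] 0.0 margin 0.6 wrist [ 463. -164.  330.]
```

```bash
python3 -m crank '[-1,0.001,-0.013,-0.005,0.005,0.005,0.002, -1,0.001,-0.018,-0.003,0.011,0.009,0.004, -1,0.001,-0.023,-0.001,0.011,0.009,0.004, -1,0.001,-0.027,0,0.011,0.009,0.004]'; python3 g.py 530 -169 46 18 0
```

```text
time: 2.0
tool_pos: [521.1, -173.9, 56.7]
tool_rot: [-2.822, -0.01, -1.573]
wrist_force: [-25.3, -6.5, 12.3]
grip_width: 0.7
t 2.0 q [-0.469, -0.297, 1.919, 0.141, 1.231, 1.074] p [521.1, -173.9, 56.7] r [-2.822, -0.01, -1.573] F [-25.3, -6.5, 12.3] w 0.7
shift m [-0.005, -0.0051, 0.0129] turn [-0.006, -0.01, 0.001] |d| 15 rows 0.3
```

```bash
python3 -m crank '[-1,-0.005,0.005,0.01,0,-0.008,0, -1,-0.005,-0.001,0.011,0,-0.008,0, -1,-0.005,-0.006,0.013,0,-0.008,0]'; python3 g.py 530 -169 46 18 0
```

```text
time: 2.3
tool_pos: [529.6, -172.5, 50.7]
tool_rot: [-2.824, -0.01, -1.572]
wrist_force: [-26.0, -6.7, 14.1]
grip_width: 0.8
t 2.3 q [-0.458, -0.268, 1.905, 0.138, 1.217, 1.083] p [529.6, -172.5, 50.7] r [-2.824, -0.01, -1.572] F [-26.0, -6.7, 14.1] w 0.8
shift m [-0.0035, 0.0011, 0.0046] turn [-0.003, -0.009, 0.002] |d| 6 rows 0.1
```

```bash
cat > look.py <<'E'
import sys,cv2
from cell import *
k=sys.argv[1]
im=read_camera('top'); cv2.imwrite(f"pics/top{k}.png",im); cv2.imwrite(f"pics/top{k}z.png",cv2.resize(im[150:260,300:430],None,fx=6,fy=6,interpolation=cv2.INTER_CUBIC))
if len(sys.argv)>2:
    im=read_camera('side'); cv2.imwrite(f"pics/side{k}.png",im); cv2.imwrite(f"pics/side{k}z.png",cv2.resize(im[130:240,270:420],None,fx=5,fy=5,interpolation=cv2.INTER_CUBIC))
E
python3 look.py 2
```

```text
(no output)
```

View pics/top2z.png

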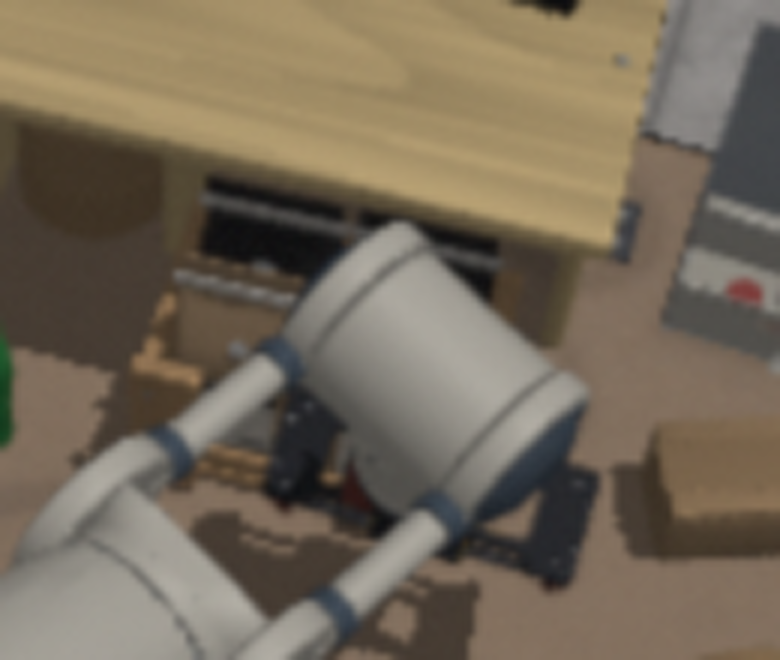

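```bash
cat >> h.py <<'E'
Z=lambda x,y:(300+(x+.5)/6-.5,150+(y+.5)/6-.5)
Q=lambda x,y:(270+(x+.5)/5-.5,130+(y+.5)/5-.5)
E
python3 - <<'E'
from h import *
for p in [(133,374),(201,386),(160,290)]: print(pl('top',*Z(*p),131).round(1))
E
```

```text
[524.6  12.4 131. ]
[530.  -27.5 131. ]
[585.4  16.8 131. ]
```

```bash
python3 -m crank '[-1,0,0.012,-0.008,0,0,0, -1,0,0.014,-0.055,0,0,0, -1,-0.015,0.014,-0.1,0,0,0, -1,-0.05,0.014,-0.13,0,0,0, -1,-0.095,0.014,-0.14,0,0,0]'; python3 g.py 453 -8 190 18 0
```

```text
time: 2.85
tool_pos: [475.4, -77.4, 188.2]
tool_rot: [-2.809, -0.013, -1.576]
wrist_force: [1.0, -0.9, 0.4]
grip_width: 0.7
t 2.85 q [-0.29, -0.56, 1.879, 0.08, 1.5, 1.291] p [475.4, -77.4, 188.2] r [-2.809, -0.013, -1.576] F [1.0, -0.9, 0.4] w 0.7
shift m [-0.0692, 0.0206, -0.01] turn [-0.018, -0.014, -0.001] |d| 73 rows 1.5
```

```bash
python3 -m crank '[-1,-0.04,0.009,-0.007,-0.018,-0.014,0, -1,-0.069,0.009,-0.007,-0.018,-0.014,0, -1,-0.07,0.009,0.01,-0.018,-0.014,0, -1,-0.07,0.009,0.05,-0.018,-0.014,0]'; python3 g.py 510 -8 50 18 0
```

```text
time: 3.25
tool_pos: [487.5, -7.0, 146.5]
tool_rot: [-2.811, -0.002, -1.569]
wrist_force: [1.0, -0.2, 0.3]
grip_width: 0.4
t 3.25 q [-0.109, -0.549, 1.944, 0.034, 1.417, 1.461] p [487.5, -7.0, 146.5] r [-2.811, -0.002, -1.569] F [1.0, -0.2, 0.3] w 0.4
shift m [0.0008, 0.0101, 0.0986] turn [-0.017, -0.001, 0.002] |d| 99 rows 2.0
```

```bash
python3 -m crank '[-1,0.001,0.01,0.03,-0.01,0,0, -1,0.001,0.01,0.065,-0.017,0,0, -1,0.001,0.01,0.088,-0.017,0,0, -1,0.001,0.01,0.096,-0.017,0,0]'; python3 g.py 520 -8 50 18 0; python3 look.py 3 s
```

```text
time: 3.65
tool_pos: [510.3, -8.2, 53.5]
tool_rot: [-2.826, -0.002, -1.57]
wrist_force: [0.2, -0.1, 0.8]
grip_width: 0.2
t 3.65 q [-0.104, -0.43, 2.025, 0.033, 1.233, 1.46] p [510.3, -8.2, 53.5] r [-2.826, -0.002, -1.57] F [0.2, -0.1, 0.8] w 0.2
shift m [-0.0002, -0.0081, 0.0063] turn [-0.001, -0.001, 0.002] |d| 10 rows 0.2
```

View pics/top3z.png

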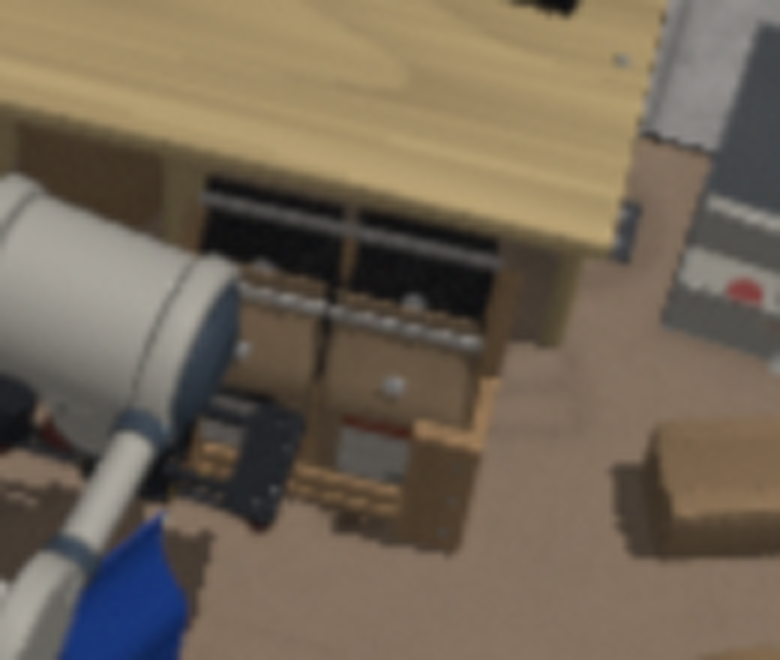

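View pics/side3z.png

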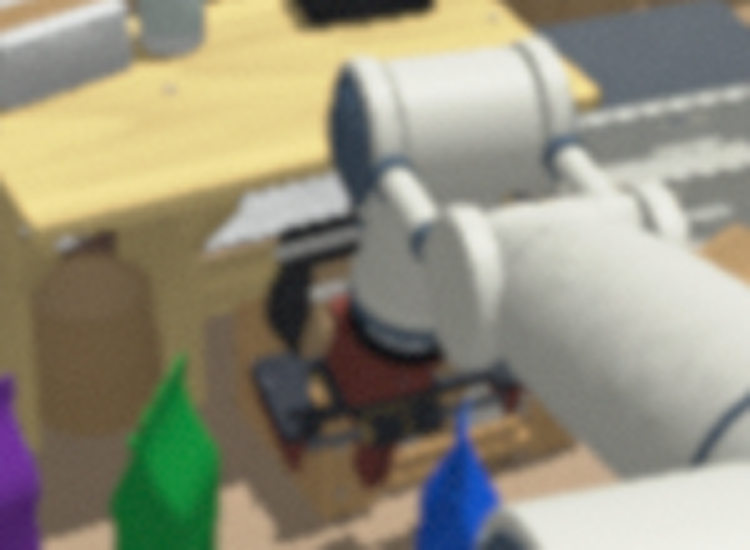

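Run:
```python
from h import *
for p in [(414,430),(481,448),(500,380)]: print(pl('top',*Z(*p),131).round(1))
for p in [(398,538),(455,553)]: print(pl('top',*Z(*p),6).round(1))
u,v=proj('side',np.array([510,-8,53.])); print('tcp side zoom',(u-270)*5,(v-130)*5)
```

```text
[ 542.4 -152.2  131. ]
[ 543.5 -191.6  131. ]
[ 591.4 -190.3  131. ]
[ 539.9 -154.8    6. ]
[ 541.5 -190.7    6. ]
tcp side zoom 367.0186680285053 474.43731699175305
```

```bash
python3 -m crank '[-1,0,-0.007,0.006,0,0,0, -1,0,-0.012,0.008,0,0,0, -1,0,-0.017,0.01,0,0,0, -1,0,-0.022,0.012,0,0,0, -1,0,-0.027,0.014,0,0,0]'; python3 g.py 540 -8 48 18 0
```

```text
time: 4.25
tool_pos: [538.2, -6.0, 53.8]
tool_rot: [-2.83, 0.002, -1.568]
wrist_force: [-33.3, 9.5, 22.8]
grip_width: 0.1
t 4.25 q [-0.095, -0.338, 1.955, 0.034, 1.215, 1.466] p [538.2, -6.0, 53.8] r [-2.83, 0.002, -1.568] F [-33.3, 9.5, 22.8] w 0.1
shift m [0.002, 0.0, 0.0061] turn [0.003, 0.003, 0.002] |d| 6 rows 0.1
```

```bash
python3 -m crank '[-1,0,0.015,-0.005,0,0,0, -1,0.035,0.017,-0.005,0,0,0, -1,0.085,0.017,-0.005,0,0,0, -1,0.13,0.017,-0.005,0,0,0, -1,0.163,0.017,-0.005,0,0,0]'; python3 g.py 522 -171 48 18 0; python3 look.py 4
```

```text
time: 4.75
tool_pos: [522.3, -172.4, 57.4]
tool_rot: [-2.824, -0.001, -1.569]
wrist_force: [0.7, -0.4, 0.6]
grip_width: 0.4
t 4.75 q [-0.471, -0.29, 1.911, 0.15, 1.239, 1.069] p [522.3, -172.4, 57.4] r [-2.824, -0.001, -1.569] F [0.7, -0.4, 0.6] w 0.4
shift m [-0.0014, 0.0032, 0.0089] turn [-0.003, -0.001, 0.002] |d| 10 rows 0.2
```

View pics/top4z.png

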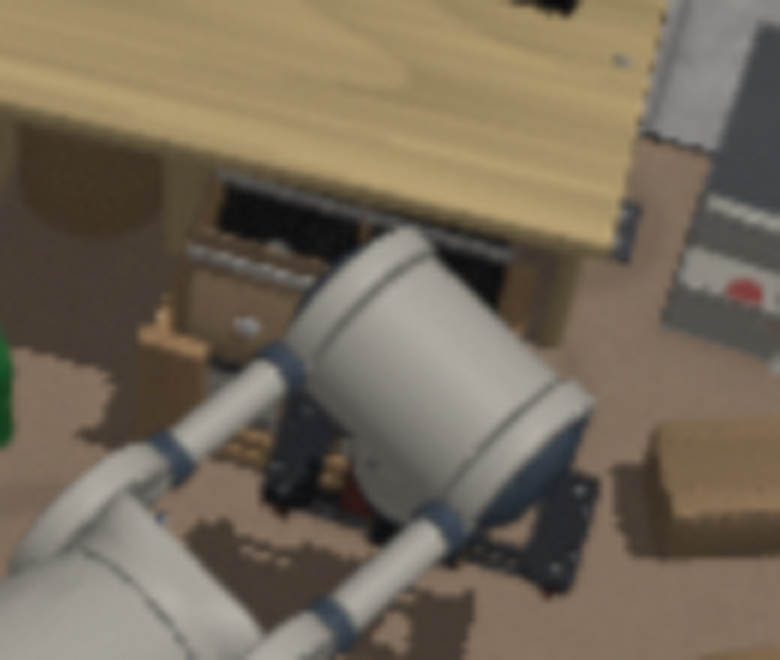

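```bash
python3 - <<'E'
from h import *
for p in [(139,336),(207,353)]: print(pl('top',*Z(*p),131).round(1))
E
python3 -m crank '[-1,-0.001,-0.002,0.01,0,0,0, -1,-0.001,-0.007,0.013,0,0,0, -1,-0.001,-0.012,0.014,0,0,0, -1,-0.001,-0.018,0.016,0,0,0, -1,-0.001,-0.024,0.018,0,0,0]'; python3 g.py 556 -171 48 18 0
```

```text
[550.6  17.8 131. ]
[552.6 -23.6 131. ]
time: 5.3
tool_pos: [547.5, -176.1, 48.0]
tool_rot: [-2.833, -0.008, -1.57]
wrist_force: [-25.7, -8.1, 13.8]
grip_width: 0.3
t 5.3 q [-0.446, -0.205, 1.856, 0.133, 1.211, 1.094] p [547.5, -176.1, 48.0] r [-2.833, -0.008, -1.57] F [-25.7, -8.1, 13.8] w 0.3
shift m [-0.0051, -0.0081, 0.0025] turn [0.006, -0.007, 0.003] |d| 10 rows 0.2
```

```bash
python3 -m crank '[-1,-0.002,-0.005,0.002,0,-0.007,0, -1,-0.003,-0.01,0.004,0,-0.007,0, -1,-0.003,-0.014,0.006,0,-0.007,0]'; python3 g.py 545 -3 48 18 0
```

```text
time: 5.6
tool_pos: [560.0, -175.6, 48.0]
tool_rot: [-2.841, -0.008, -1.568]
wrist_force: [-28.8, -9.6, 18.6]
grip_width: 0.6
t 5.6 q [-0.432, -0.166, 1.82, 0.126, 1.212, 1.106] p [560.0, -175.6, 48.0] r [-2.841, -0.008, -1.568] F [-28.8, -9.6, 18.6] w 0.6
shift m [-0.1726, 0.0134, -0.0057] turn [0.013, -0.007, 0.005] |d| 173 rows 3.5
```

```bash
python3 -m crank '[-1,0,0.025,-0.008,0,-0.007,0, -1,-0.035,0.03,-0.01,0.01,-0.007,0, -1,-0.085,0.03,-0.01,0.01,-0.007,0, -1,-0.13,0.03,-0.01,0.01,-0.007,0, -1,-0.167,0.03,-0.01,0.01,-0.007,0]'; python3 g.py 529 -8 48 18 0; python3 look.py 5
```

```text
time: 6.1
tool_pos: [527.9, -5.1, 48.0]
tool_rot: [-2.829, -0.001, -1.563]
wrist_force: [1.2, 0.5, -0.3]
grip_width: 0.3
t 6.1 q [-0.094, -0.367, 1.988, 0.032, 1.21, 1.462] p [527.9, -5.1, 48.0] r [-2.829, -0.001, -1.563] F [1.2, 0.5, -0.3] w 0.3
shift m [0.0029, -0.001, 0.0004] turn [0.002, 0.001, 0.007] |d| 3 rows 0.1
```

View pics/top5z.png

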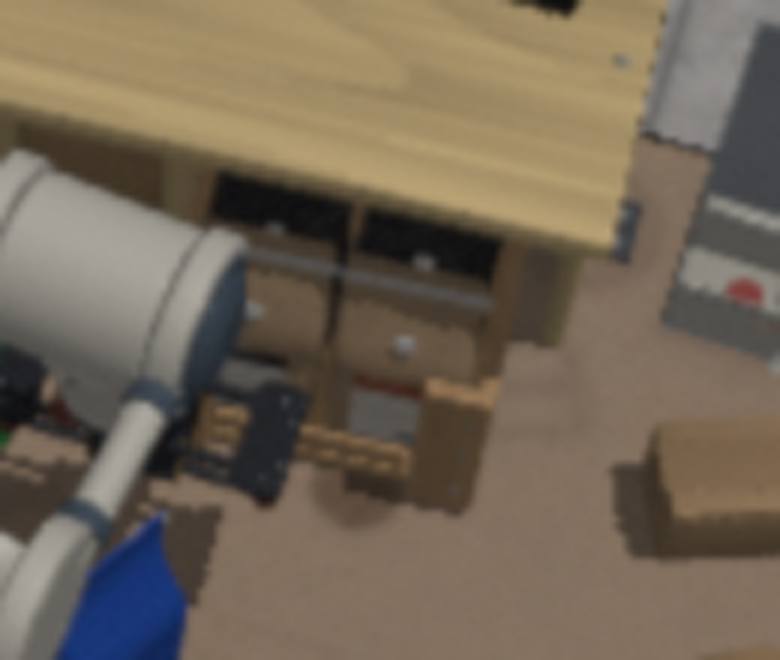

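```bash
python3 - <<'E'
from h import *
for p in [(426,388),(494,404)]: print(pl('top',*Z(*p),131).round(1))
for p in [(411,497),(465,514)]: print(pl('top',*Z(*p),6).round(1))
E
python3 -m crank '[-1,0.002,-0.01,0.003,0,0,0, -1,0.002,-0.016,0.005,0,0,0, -1,0.002,-0.022,0.007,0,0,0, -1,0.002,-0.028,0.009,0,0,0, -1,0.002,-0.034,0.011,0,0,0]'; python3 g.py 556 -171 48 18 0
```

```text
[ 571.9 -151.1  131. ]
[ 574.5 -191.1  131. ]
[ 570.2 -154.5    6. ]
[ 569.7 -189.4    6. ]
time: 6.65
tool_pos: [559.9, 0.7, 47.9]
tool_rot: [-2.84, 0.007, -1.558]
wrist_force: [-30.7, 10.0, 19.1]
grip_width: 0.4
t 6.65 q [-0.082, -0.259, 1.901, 0.038, 1.201, 1.469] p [559.9, 0.7, 47.9] r [-2.84, 0.007, -1.558] F [-30.7, 10.0, 19.1] w 0.4
shift m [0.1716, 0.0054, -0.0032] turn [0.012, 0.011, 0.01] |d| 172 rows 3.4
```

```bash
python3 -m crank '[-1,0.002,-0.004,0.001,0,0.006,0, -1,0.003,-0.008,0.002,0,0.006,0]'; python3 g.py 553 -171 48 18 0
python3 -m crank '[-1,0,0.012,-0.004,0.005,0.006,0, -1,0.02,0.016,-0.005,0.01,0.006,0.005, -1,0.07,0.016,-0.005,0.01,0.006,0.01, -1,0.12,0.016,-0.005,0.01,0.006,0.01, -1,0.162,0.016,-0.005,0.01,0.006,0.01]'; python3 g.py 553 -171 48 18 0;python3 look.py 6 s
```

```text
time: 6.85
tool_pos: [564.1, 0.5, 47.9]
tool_rot: [-2.851, 0.007, -1.557]
wrist_force: [-27.0, 11.6, 16.4]
grip_width: 0.5
t 6.85 q [-0.08, -0.236, 1.879, 0.035, 1.21, 1.471] p [564.1, 0.5, 47.9] r [-2.851, 0.007, -1.557] F [-27.0, 11.6, 16.4] w 0.5
shift m [0.1714, 0.0125, -0.005] turn [0.024, 0.01, 0.011] |d| 172 rows 3.4
time: 7.35
tool_pos: [549.5, -164.1, 47.4]
tool_rot: [-2.84, 0.003, -1.569]
wrist_force: [-0.1, 0.9, 0.5]
grip_width: 0.6
t 7.35 q [-0.427, -0.202, 1.853, 0.135, 1.219, 1.114] p [549.5, -164.1, 47.4] r [-2.84, 0.003, -1.569] F [-0.1, 0.9, 0.5] w 0.6
shift m [0.0069, -0.0035, 0.0005] turn [0.013, 0.004, 0.001] |d| 8 rows 0.2
```

View pics/top6z.png

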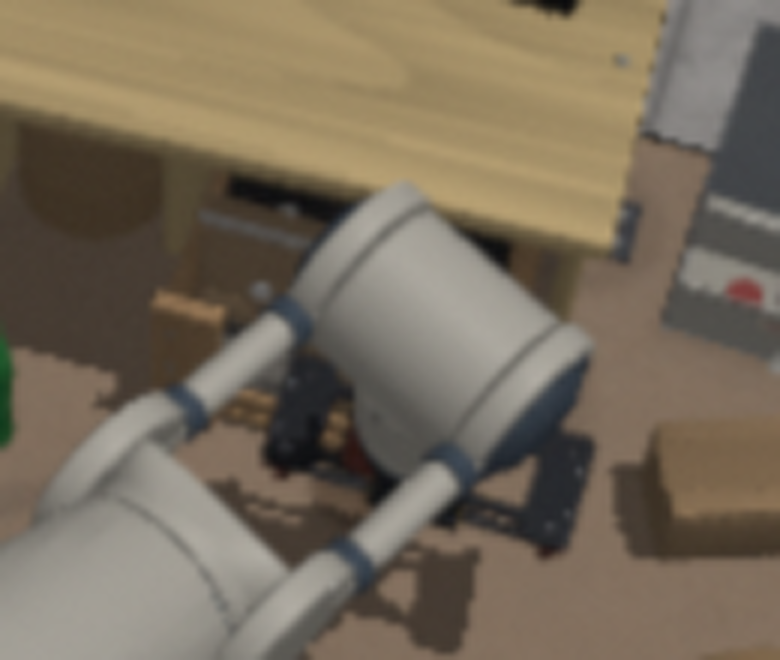

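View pics/side6z.png

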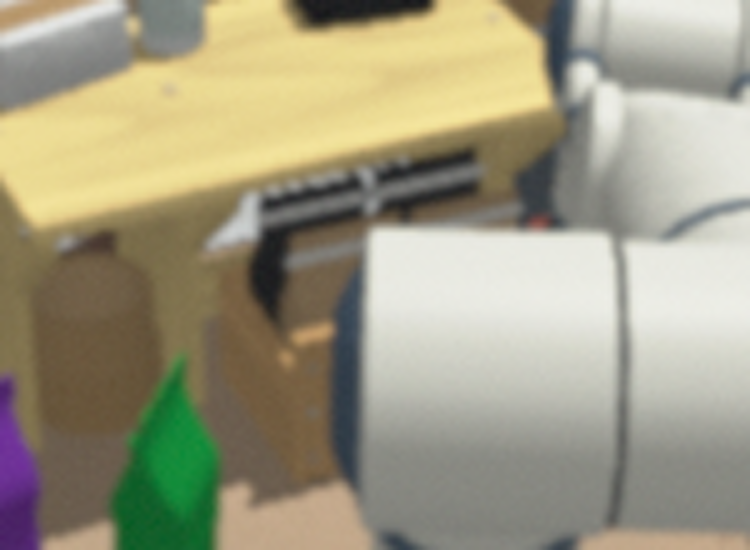

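```bash
python3 - <<'E'
from h import *
for p in [(153,295),(223,311)]: print(pl('top',*Z(*p),131).round(1))
for p in [(275,360),(330,345)]: print(pl('side',*Q(*p),131).round(1))
E
python3 -m crank '[-1,0.006,-0.006,0.002,0.01,0.004,0, -1,0.008,-0.012,0.004,0.013,0.004,0, -1,0.008,-0.018,0.006,0.013,0.004,0, -1,0.008,-0.024,0.008,0.013,0.004,0, -1,0.008,-0.03,0.01,0.013,0.004,0]'; python3 g.py 580 -171 48 18 0
```

```text
[580.6  19.6 131. ]
[583.6 -23.2 131. ]
[560.6  40.5 131. ]
[562.7  -0.8 131. ]
time: 7.95
tool_pos: [577.8, -176.1, 46.5]
tool_rot: [-2.837, -0.006, -1.575]
wrist_force: [-26.1, -7.4, 14.5]
grip_width: 0.5
t 7.95 q [-0.42, -0.12, 1.782, 0.125, 1.2, 1.125] p [577.8, -176.1, 46.5] r [-2.837, -0.006, -1.575] F [-26.1, -7.4, 14.5] w 0.5
shift m [-0.0051, -0.0026, -0.0008] turn [0.01, -0.007, -0.002] |d| 6 rows 0.1
```

```bash
python3 -m crank '[-1,-0.003,-0.006,0.001,0.005,-0.006,0, -1,-0.003,-0.011,0.002,0.01,-0.006,0]'; python3 g.py 553 -5 47 18 0
python3 -m crank '[-1,0,0.02,-0.006,0.01,-0.006,0, -1,-0.015,0.029,-0.009,0.01,-0.006,0, -1,-0.065,0.029,-0.009,0.01,-0.006,0, -1,-0.115,0.029,-0.009,0.01,-0.006,0, -1,-0.165,0.029,-0.009,0.01,-0.006,0]'; python3 g.py 556 -5 48 18 0;python3 look.py 7
```

```text
time: 8.15
tool_pos: [585.6, -174.8, 46.7]
tool_rot: [-2.836, -0.005, -1.572]
wrist_force: [-19.3, -9.0, 5.2]
grip_width: 0.5
t 8.15 q [-0.412, -0.101, 1.764, 0.124, 1.198, 1.131] p [585.6, -174.8, 46.7] r [-2.836, -0.005, -1.572] F [-19.3, -9.0, 5.2] w 0.5
shift m [-0.1698, 0.031, -0.011] turn [0.009, -0.005, -0.0] |d| 173 rows 3.5
time: 8.65
tool_pos: [555.5, -7.0, 46.1]
tool_rot: [-2.825, 0.001, -1.57]
wrist_force: [1.1, 0.4, 0.7]
grip_width: 0.7
t 8.65 q [-0.093, -0.284, 1.927, 0.033, 1.184, 1.47] p [555.5, -7.0, 46.1] r [-2.825, 0.001, -1.57] F [1.1, 0.4, 0.7] w 0.7
shift m [-0.002, -0.0011, -0.0017] turn [-0.002, 0.001, 0.0] |d| 3 rows 0.1
```

View pics/top7z.png

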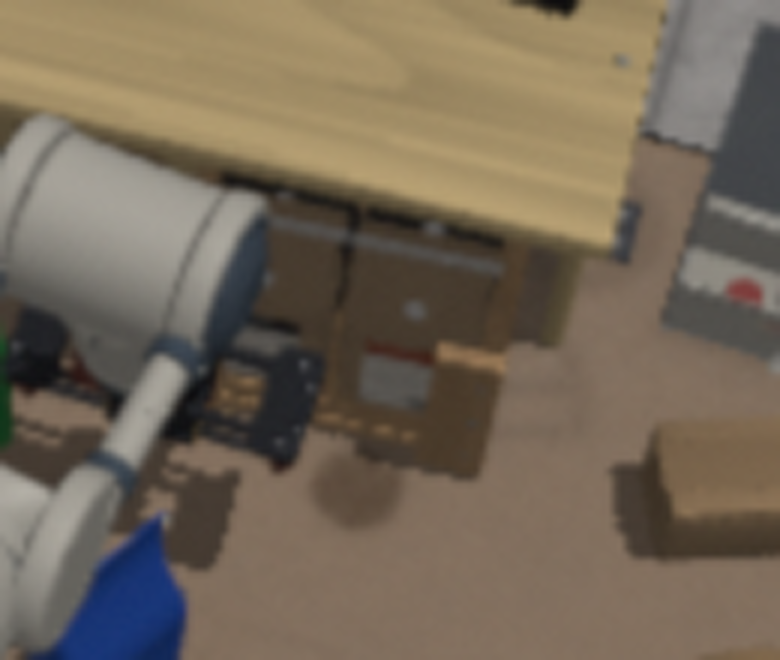

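```bash
python3 - <<'E'
from h import *
for p in [(437,351),(504,367)]: print(pl('top',*Z(*p),131).round(1))
for p in [(422,464),(477,480)]: print(pl('top',*Z(*p),6).round(1))
E
python3 -m crank '[-1,0.002,-0.009,0.003,0,0,0, -1,0.003,-0.015,0.005,0,0,0, -1,0.004,-0.021,0.007,0,0,0, -1,0.005,-0.027,0.009,0,0,0, -1,0.006,-0.033,0.01,0,0,0]'; python3 g.py 588 -5 48 18 0
```

```text
[ 598.5 -150.3  131. ]
[ 600.8 -190.2  131. ]
[ 595.2 -154.6    6. ]
[ 595.5 -190.2    6. ]
time: 9.2
tool_pos: [586.1, -3.2, 44.6]
tool_rot: [-2.838, 0.012, -1.563]
wrist_force: [-20.6, 11.3, 8.1]
grip_width: 0.4
t 9.2 q [-0.087, -0.182, 1.841, 0.043, 1.181, 1.467] p [586.1, -3.2, 44.6] r [-2.838, 0.012, -1.563] F [-20.6, 11.3, 8.1] w 0.4
shift m [0.0018, -0.0028, -0.0027] turn [0.01, 0.014, 0.004] |d| 4 rows 0.1
```

```bash
python3 -m crank '[-1,0.002,-0.006,0.002,0,0.012,0, -1,0.002,-0.01,0.003,0,0.012,0]'; python3 g.py 580 -171 48 18 0
python3 -m crank '[-1,0,0.012,-0.004,0.005,0.006,0, -1,0.015,0.017,-0.005,0.01,0.01,0.005, -1,0.065,0.017,-0.005,0.01,0.01,0.006, -1,0.115,0.017,-0.005,0.01,0.01,0.006, -1,0.165,0.017,-0.005,0.01,0.01,0.006]'; python3 g.py 576 -171 47 18 0;python3 look.py 8 s
```

```text
time: 9.4
tool_pos: [592.7, -4.4, 43.3]
tool_rot: [-2.85, 0.004, -1.567]
wrist_force: [-26.2, 8.9, 14.2]
grip_width: 0.0
t 9.4 q [-0.082, -0.151, 1.814, 0.031, 1.189, 1.478] p [592.7, -4.4, 43.3] r [-2.85, 0.004, -1.567] F [-26.2, 8.9, 14.2] w 0.0
shift m [0.1665, 0.0113, -0.009] turn [0.023, 0.005, 0.003] |d| 167 rows 3.3
time: 9.9
tool_pos: [575.6, -173.5, 42.8]
tool_rot: [-2.839, -0.005, -1.577]
wrist_force: [0.9, -0.9, 0.2]
grip_width: 0.3
t 9.9 q [-0.416, -0.124, 1.792, 0.124, 1.195, 1.13] p [575.6, -173.5, 42.8] r [-2.839, -0.005, -1.577] F [0.9, -0.9, 0.2] w 0.3
shift m [-0.0025, -0.0016, -0.0039] turn [0.011, -0.006, -0.004] |d| 5 rows 0.1
```

View pics/top8z.png

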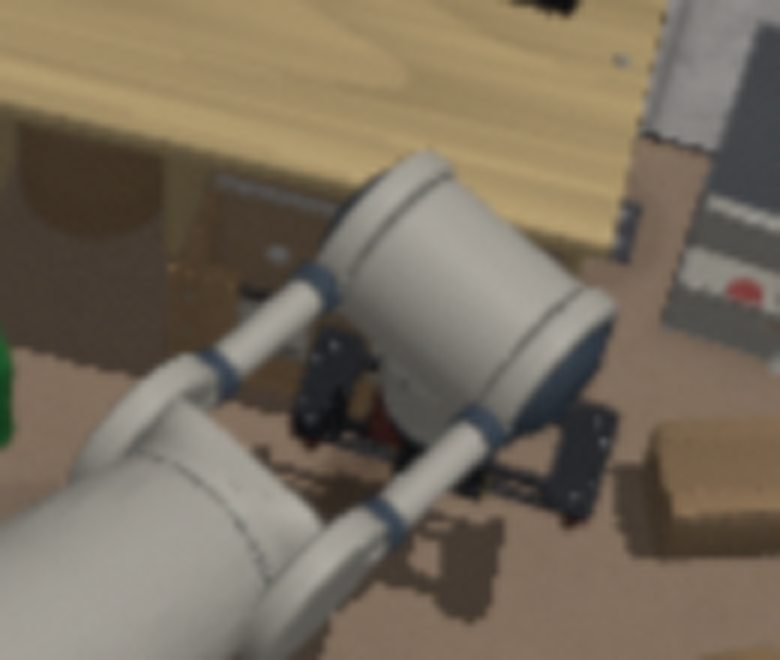

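View pics/side8z.png

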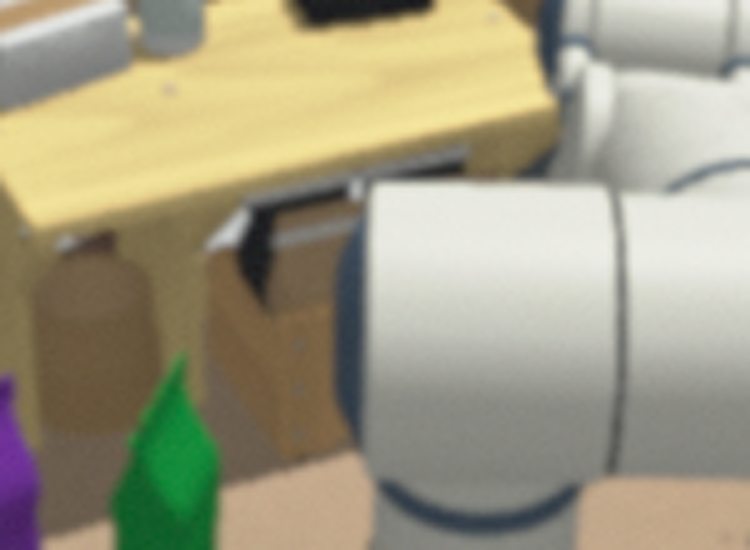

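Run:
```python
import cv2, numpy as np
g=lambda im: np.clip(255*(im/255.)**0.5,0,255).astype(np.uint8)
a=cv2.imread("pics/top8.png")[170:240,310:370]; a=cv2.resize(g(a),None,fx=8,fy=8,interpolation=cv2.INTER_CUBIC)
b=cv2.imread("pics/side8.png")[170:235,300:345]; b=cv2.resize(g(b),None,fx=8,fy=8,interpolation=cv2.INTER_CUBIC)
h=max(a.shape[0],b.shape[0]); f=lambda m:cv2.copyMakeBorder(m,0,h-m.shape[0],0,0,cv2.BORDER_CONSTANT)
cv2.imwrite("pics/c8.png",np.hstack([f(a)[:560],f(b)[:560]])[:, :800])
```

```text
(no output)
```

View pics/c8.png

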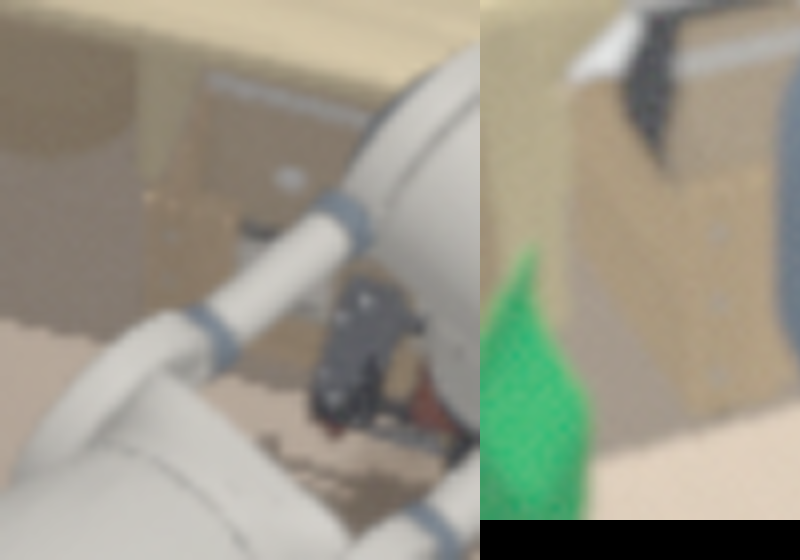

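Run:
```python
from h import *
A=lambda x,y:(310+(x+.5)/8-.5,170+(y+.5)/8-.5)
B=lambda x,y:(300+(x+.5)/8-.5,170+(y+.5)/8-.5)
for p in [(143,193),(238,222)]: print(pl('top',*A(*p),131).round(1))
print(pl('side',*B(188,182),131).round(1),pl('side',*B(213,415),6).round(1))
```

```text
[604.1  18.7 131. ]
[603.3 -26.4 131. ]
[614.7  24.7 131. ] [607.3  17.    6. ]
```

```bash
python3 -m crank '[-1,-0.001,-0.006,0,0.005,0,0, -1,-0.001,-0.012,0.002,0.01,0,0, -1,-0.002,-0.018,0.004,0.01,0,0, -1,-0.002,-0.024,0.006,0.01,0,0, -1,-0.003,-0.029,0.008,0.01,0,0]'; python3 g.py 609 -171 47 18 0
```

```text
time: 10.5
tool_pos: [602.1, -176.4, 44.0]
tool_rot: [-2.838, -0.011, -1.583]
wrist_force: [-27.6, -8.4, 15.9]
grip_width: 0.7
t 10.5 q [-0.396, -0.056, 1.726, 0.111, 1.187, 1.158] p [602.1, -176.4, 44.0] r [-2.838, -0.011, -1.583] F [-27.6, -8.4, 15.9] w 0.7
shift m [-0.0054, -0.0074, -0.0009] turn [0.011, -0.014, -0.008] |d| 9 rows 0.2
```

```bash
python3 -m crank '[-1,-0.003,-0.006,0.001,0,-0.01,0, -1,-0.003,-0.01,0.001,0.005,-0.012,0]'; python3 g.py 580 -172 47 40 0
```

```text
time: 10.7
tool_pos: [608.7, -175.0, 44.2]
tool_rot: [-2.843, -0.004, -1.579]
wrist_force: [-16.8, -8.7, 3.3]
grip_width: 0.6
t 10.7 q [-0.393, -0.034, 1.704, 0.115, 1.195, 1.158] p [608.7, -175.0, 44.2] r [-2.843, -0.004, -1.579] F [-16.8, -8.7, 3.3] w 0.6
shift m [-0.0028, 0.0266, -0.0111] turn [0.399, -0.007, -0.005] |d| 29 rows 2.7
```

```bash
python3 g.py 581 -8 47 28 0
```

```text
t 10.7 q [-0.393, -0.034, 1.704, 0.115, 1.195, 1.158] p [608.7, -175.0, 44.2] r [-2.843, -0.004, -1.579] F [-16.8, -8.7, 3.3] w 0.6
shift m [-0.1668, 0.0267, -0.0118] turn [0.19, -0.007, -0.006] |d| 169 rows 3.4
```

```bash
python3 -m crank '[-1,0,0.02,-0.008,0.05,-0.007,0, -1,-0.015,0.027,-0.011,0.1,-0.007,-0.005, -1,-0.065,0.027,-0.012,0.15,-0.007,-0.006, -1,-0.115,0.027,-0.012,0.19,-0.007,-0.006, -1,-0.166,0.027,-0.012,0.19,-0.007,-0.006]'; python3 g.py 596 -8 47 28 0;python3 look.py 9 s
```

```text
time: 11.2
tool_pos: [579.7, -7.2, 46.5]
tool_rot: [-2.652, 0.001, -1.57]
wrist_force: [0.6, -0.0, 0.4]
grip_width: 0.6
t 11.2 q [-0.1, -0.363, 2.031, 0.058, 0.987, 1.45] p [579.7, -7.2, 46.5] r [-2.652, 0.001, -1.57] F [0.6, -0.0, 0.4] w 0.6
shift m [0.0009, -0.0146, 0.0073] turn [-0.001, 0.001, 0.001] |d| 16 rows 0.3
```

View pics/top9z.png

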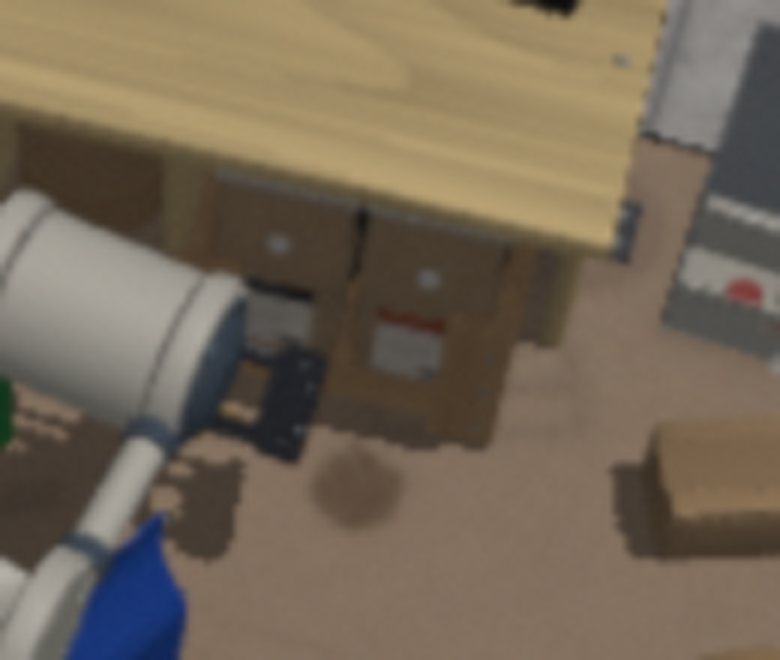

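View pics/side9z.png

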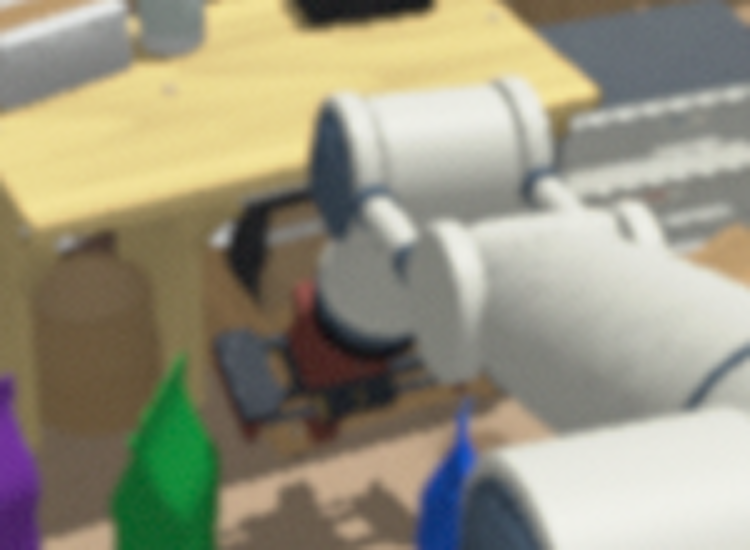

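```bash
python3 - <<'E'
from h import *
for p in [(487,448),(322,418)]: print(pl('top',*Z(*p),6).round(1))
im=cv2.imread('pics/top9.png'); a=np.clip(255*(im[180:228,365:405]/255.)**0.5,0,255).astype(np.uint8); cv2.imwrite('pics/c9.png',cv2.resize(a,None,fx=12,fy=12,interpolation=cv2.INTER_CUBIC))
E
python3 -m crank '[-1,0.002,-0.01,0.005,0,0,0, -1,0.003,-0.015,0.008,0,0,0, -1,0.004,-0.02,0.011,0,0,0, -1,0.005,-0.025,0.013,0,0,0, -1,0.006,-0.03,0.016,0,0,0]'; python3 g.py 596 -8 47 28 0
```

```text
[ 619.9 -190.2    6. ]
[606.6 -85.7   6. ]
time: 11.8
tool_pos: [611.6, -5.2, 46.2]
tool_rot: [-2.661, 0.007, -1.558]
wrist_force: [-28.0, 12.4, 16.0]
grip_width: 0.1
t 11.8 q [-0.096, -0.256, 1.944, 0.068, 0.977, 1.439] p [611.6, -5.2, 46.2] r [-2.661, 0.007, -1.558] F [-28.0, 12.4, 16.0] w 0.1
shift m [0.0026, 0.0135, -0.008] turn [0.008, 0.012, 0.008] |d| 16 rows 0.3
```

View pics/c9.png

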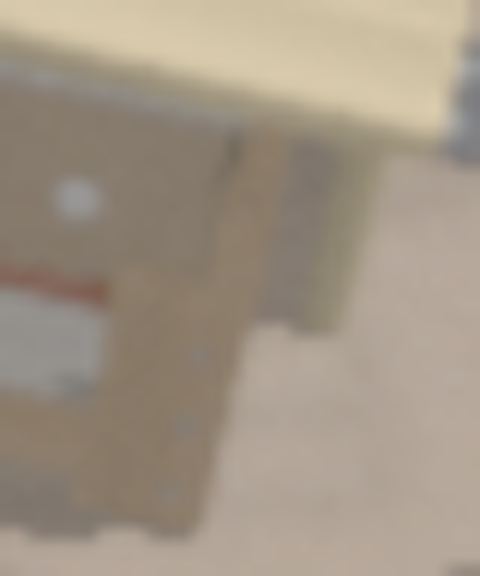

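```bash
python3 g.py 596 -171 46 28 0; python3 -m crank '[-1,0,0.01,-0.006,0.004,0.012,0.005, -1,0.015,0.013,-0.008,0.008,0.012,0.008, -1,0.065,0.013,-0.009,0.008,0.012,0.008, -1,0.115,0.013,-0.009,0.008,0.012,0.008, -1,0.164,0.013,-0.009,0.008,0.012,0.008]'; python3 g.py 603 -171 46 28 0
```

```text
t 11.8 q [-0.096, -0.256, 1.944, 0.068, 0.977, 1.439] p [611.6, -5.2, 46.2] r [-2.661, 0.007, -1.558] F [-28.0, 12.4, 16.0] w 0.1
shift m [0.1656, 0.0153, -0.0091] turn [0.008, 0.012, 0.008] |d| 167 rows 3.3
time: 12.3
tool_pos: [598.0, -171.9, 47.3]
tool_rot: [-2.652, -0.0, -1.571]
wrist_force: [1.1, 0.2, 0.1]
grip_width: 0.4
t 12.3 q [-0.45, -0.207, 1.904, 0.243, 1.011, 1.037] p [598.0, -171.9, 47.3] r [-2.652, -0.0, -1.571] F [1.1, 0.2, 0.1] w 0.4
shift m [-0.0009, -0.0038, 0.0035] turn [-0.001, -0.0, 0.0] |d| 5 rows 0.1
```

```bash
python3 -m crank '[-1,-0.001,-0.007,0.004,0,0,0, -1,-0.001,-0.013,0.007,0,0,0, -1,-0.002,-0.018,0.01,0,0,0, -1,-0.003,-0.023,0.013,0,0,0, -1,-0.004,-0.028,0.016,0,0,0]'; python3 g.py 630 -171 46 28 0
```

```text
time: 12.8
tool_pos: [628.5, -170.1, 46.7]
tool_rot: [-2.657, -0.007, -1.571]
wrist_force: [-23.7, -12.5, 12.0]
grip_width: 0.5
t 12.8 q [-0.415, -0.125, 1.831, 0.219, 0.996, 1.076] p [628.5, -170.1, 46.7] r [-2.657, -0.007, -1.571] F [-23.7, -12.5, 12.0] w 0.5
shift m [0.0009, -0.001, 0.0013] turn [0.004, -0.006, 0.003] |d| 2 rows 0.1
```

```bash
python3 g.py 600 -6 46 36 0
```

```text
t 12.8 q [-0.415, -0.125, 1.831, 0.219, 0.996, 1.076] p [628.5, -170.1, 46.7] r [-2.657, -0.007, -1.571] F [-23.7, -12.5, 12.0] w 0.5
shift m [-0.1641, 0.025, -0.0136] turn [0.144, -0.006, 0.004] |d| 167 rows 3.3
```

```bash
python3 -m crank '[-1,0,0.02,-0.011,0.04,-0.006,0, -1,-0.015,0.025,-0.013,0.08,-0.006,0.004, -1,-0.065,0.025,-0.014,0.12,-0.006,0.004, -1,-0.115,0.025,-0.014,0.144,-0.006,0.004, -1,-0.164,0.025,-0.014,0.144,-0.006,0.004]'; python3 g.py 610 -7 46 36 0;python3 look.py 10 s
```

```text
time: 13.3
tool_pos: [598.8, -2.9, 45.6]
tool_rot: [-2.513, 0.001, -1.57]
wrist_force: [0.9, 0.4, 0.1]
grip_width: 0.7
t 13.3 q [-0.095, -0.411, 2.116, 0.08, 0.812, 1.438] p [598.8, -2.9, 45.6] r [-2.513, 0.001, -1.57] F [0.9, 0.4, 0.1] w 0.7
shift m [0.0041, -0.0093, 0.0063] turn [-0.001, 0.002, 0.0] |d| 12 rows 0.2
```

View pics/top10z.png

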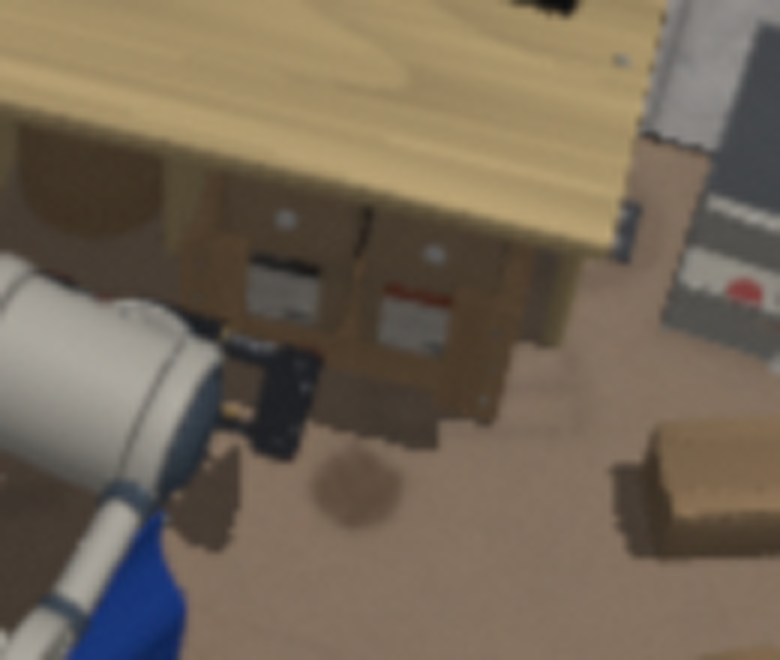

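View pics/side10z.png

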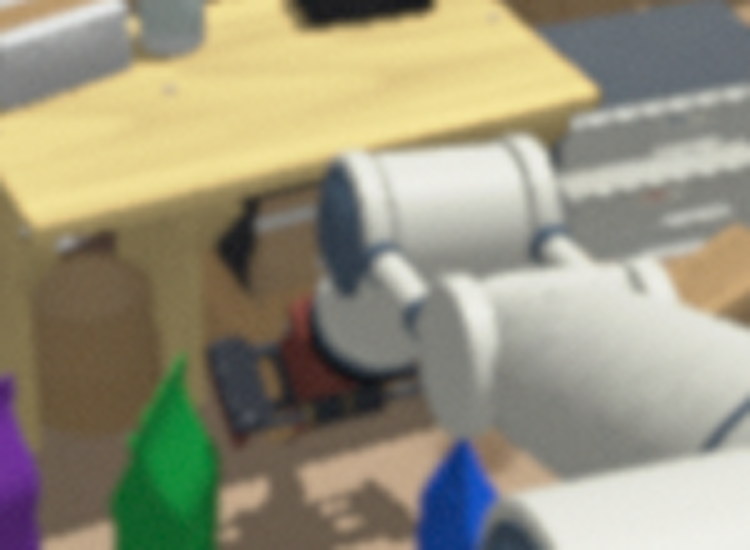

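```bash
python3 - <<'E'
from h import *
for p in [(493,426)]: print(pl('top',*Z(*p),6).round(1))
im=cv2.imread('pics/top10.png'); a=np.clip(255*(im[180:228,365:405]/255.)**0.5,0,255).astype(np.uint8); cv2.imwrite('pics/c10.png',cv2.resize(a,None,fx=12,fy=12,interpolation=cv2.INTER_CUBIC))
E
python3 -m crank '[-1,0.004,-0.007,0.005,0,0,0, -1,0.005,-0.012,0.008,0,0,0, -1,0.006,-0.017,0.012,0,0,0, -1,0.007,-0.021,0.015,0,0,0, -1,0.008,-0.025,0.018,0,0,0]'; python3 g.py 634 -8 47 36 0
```

```text
[ 636.8 -189.7    6. ]
time: 13.9
tool_pos: [628.8, -4.5, 45.7]
tool_rot: [-2.519, 0.006, -1.56]
wrist_force: [-27.6, 12.0, 16.2]
grip_width: 0.6
t 13.9 q [-0.1, -0.307, 2.035, 0.097, 0.797, 1.417] p [628.8, -4.5, 45.7] r [-2.519, 0.006, -1.56] F [-27.6, 12.0, 16.2] w 0.6
shift m [0.0036, -0.0049, 0.0019] turn [0.005, 0.011, 0.005] |d| 6 rows 0.1
```

View pics/c10.png

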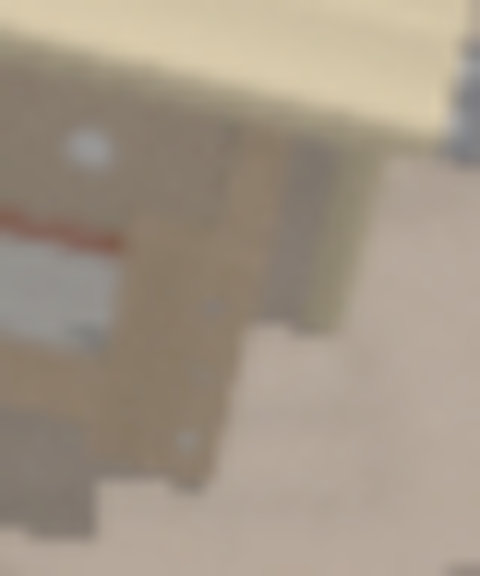

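```bash
python3 g.py 616 -171 46 36 0; python3 -m crank '[-1,0,0.01,-0.007,0.005,0.011,0.003, -1,0.015,0.012,-0.009,0.005,0.011,0.005, -1,0.065,0.012,-0.009,0.005,0.011,0.005, -1,0.115,0.012,-0.009,0.005,0.011,0.005, -1,0.164,0.012,-0.009,0.005,0.011,0.005]'; python3 g.py 643 -171 46 36 0; python3 look.py 11 s
```

```text
t 13.9 q [-0.1, -0.307, 2.035, 0.097, 0.797, 1.417] p [628.8, -4.5, 45.7] r [-2.519, 0.006, -1.56] F [-27.6, 12.0, 16.2] w 0.6
shift m [0.1664, 0.0111, -0.0096] turn [0.005, 0.011, 0.005] |d| 167 rows 3.3
time: 14.4
tool_pos: [615.6, -172.6, 45.3]
tool_rot: [-2.513, 0.0, -1.573]
wrist_force: [0.7, 0.3, 1.1]
grip_width: 0.3
t 14.4 q [-0.474, -0.245, 1.987, 0.361, 0.857, 0.937] p [615.6, -172.6, 45.3] r [-2.513, 0.0, -1.573] F [0.7, 0.3, 1.1] w 0.3
shift m [-0.0016, -0.0226, 0.0156] turn [-0.001, -0.001, -0.002] |d| 27 rows 0.5
```

View pics/top11z.png

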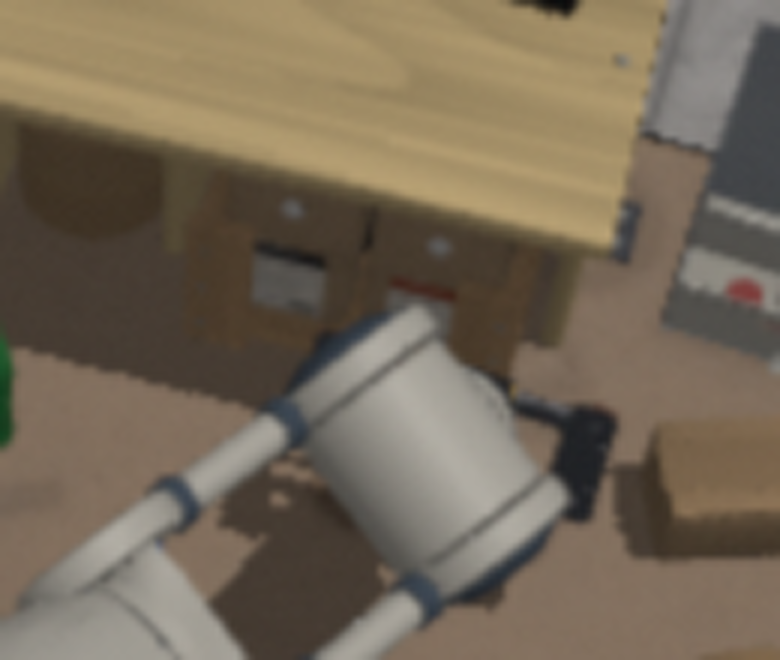

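View pics/side11z.png

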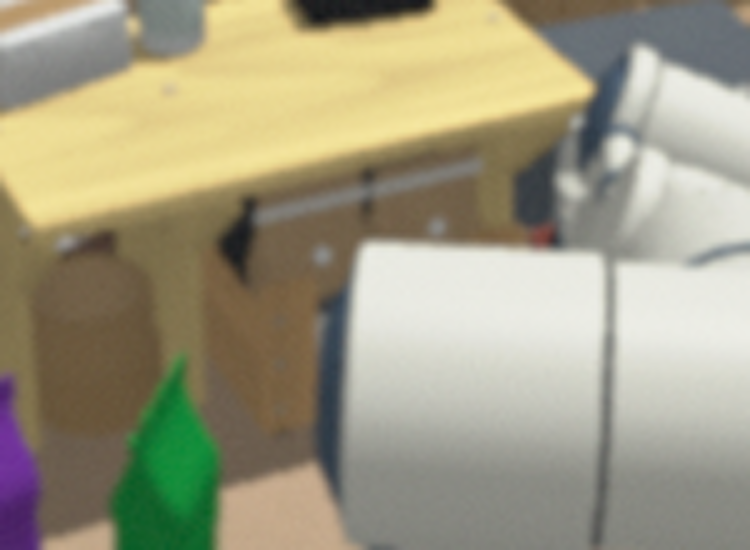

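```bash
python3 - <<'E'
from h import *
print(pl('top',*Z(186,336),6).round(1),pl('top',*Z(190,230),131).round(1), pl('side',*Q(277,432),6).round(1))
E
python3 -m crank '[-1,-0.001,-0.007,0.005,0,0,0, -1,-0.001,-0.011,0.008,0,0,0, -1,-0.001,-0.015,0.011,0,0,0, -1,-0.002,-0.019,0.014,0,0,0, -1,-0.003,-0.023,0.016,0,0,0]'; python3 g.py 643 -171 46 36 0
```

```text
[636.5  15.6   6. ] [632.6  13.9 131. ] [639.3   8.8   6. ]
time: 15.0
tool_pos: [641.9, -175.5, 45.0]
tool_rot: [-2.518, -0.005, -1.58]
wrist_force: [-18.9, -11.0, 5.7]
grip_width: 0.4
t 15.0 q [-0.447, -0.169, 1.921, 0.334, 0.838, 0.977] p [641.9, -175.5, 45.0] r [-2.518, -0.005, -1.58] F [-18.9, -11.0, 5.7] w 0.4
shift m [-0.0045, -0.0015, -0.0003] turn [0.004, -0.01, -0.004] |d| 5 rows 0.1
```

```bash
python3 g.py 616 -7 46 36 0; python3 -m crank '[-1,0,0.016,-0.011,0.004,-0.01,0, -1,-0.015,0.021,-0.015,0.004,-0.01,-0.004, -1,-0.065,0.021,-0.015,0.004,-0.01,-0.004, -1,-0.115,0.021,-0.015,0.004,-0.01,-0.004, -1,-0.167,0.021,-0.015,0.004,-0.01,-0.004]'; python3 g.py 642 -8 46 36 0
```

```text
t 15.0 q [-0.447, -0.169, 1.921, 0.334, 0.838, 0.977] p [641.9, -175.5, 45.0] r [-2.518, -0.005, -1.58] F [-18.9, -11.0, 5.7] w 0.4
shift m [-0.1683, 0.0211, -0.0176] turn [0.004, -0.01, -0.004] |d| 171 rows 3.4
time: 15.5
tool_pos: [617.6, -7.4, 44.5]
tool_rot: [-2.512, 0.001, -1.57]
wrist_force: [0.8, 0.1, 0.3]
grip_width: 0.9
t 15.5 q [-0.101, -0.347, 2.07, 0.085, 0.793, 1.428] p [617.6, -7.4, 44.5] r [-2.512, 0.001, -1.57] F [0.8, 0.1, 0.3] w 0.9
shift m [0.0006, -0.0206, 0.0131] turn [-0.001, 0.001, 0.0] |d| 24 rows 0.5
```

```bash
python3 -m crank '[-1,0.001,-0.006,0.004,0,0,0, -1,0.002,-0.01,0.007,0,0,0, -1,0.003,-0.014,0.009,0,0,0, -1,0.004,-0.018,0.012,0,0,0, -1,0.005,-0.021,0.014,0,0,0]'; python3 g.py 642 -8 46 36 0;python3 look.py 12 s
```

```text
time: 16.0
tool_pos: [640.7, -10.9, 43.6]
tool_rot: [-2.52, 0.005, -1.569]
wrist_force: [-24.7, 12.0, 11.9]
grip_width: 0.4
t 16.0 q [-0.107, -0.267, 2.006, 0.096, 0.787, 1.417] p [640.7, -10.9, 43.6] r [-2.52, 0.005, -1.569] F [-24.7, 12.0, 11.9] w 0.4
shift m [-0.0029, -0.0025, -0.0012] turn [0.007, 0.005, -0.001] |d| 4 rows 0.1
```

View pics/top12z.png

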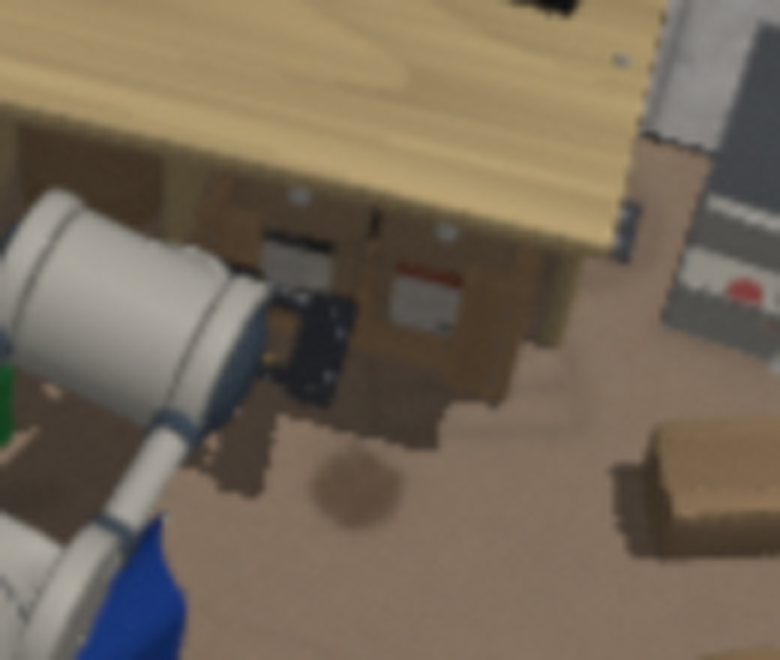

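```bash
python3 - <<'E'
from h import *
print(pl('top',*Z(503,404),6).round(1))
im=cv2.imread('pics/top12.png'); a=np.clip(255*(im[180:228,365:405]/255.)**0.5,0,255).astype(np.uint8); cv2.imwrite('pics/c12.png',cv2.resize(a,None,fx=12,fy=12,interpolation=cv2.INTER_CUBIC))
E
python3 g.py 629 -171 46 36 0; python3 -m crank '[-1,0,0.009,-0.006,0.006,0.005,0, -1,0.015,0.011,-0.009,0.006,0.005,0, -1,0.065,0.011,-0.009,0.006,0.005,0, -1,0.115,0.011,-0.009,0.006,0.005,0, -1,0.159,0.011,-0.009,0.006,0.005,0]'; python3 g.py 660 -171 46 36 0
```

```text
[ 654.7 -191.5    6. ]
t 16.1 q [-0.108, -0.266, 2.006, 0.095, 0.785, 1.417] p [641.0, -11.7, 43.4] r [-2.519, 0.004, -1.569] F [-15.4, 9.0, 7.4] w 0.4
shift m [0.1593, 0.008, -0.0097] turn [0.006, 0.004, -0.001] |d| 160 rows 3.2
time: 16.6
tool_pos: [626.8, -174.8, 44.2]
tool_rot: [-2.512, -0.001, -1.575]
wrist_force: [0.2, 0.3, -0.0]
grip_width: 0.5
t 16.6 q [-0.466, -0.211, 1.961, 0.358, 0.846, 0.944] p [626.8, -174.8, 44.2] r [-2.512, -0.001, -1.575] F [0.2, 0.3, -0.0] w 0.5
shift m [-0.0039, -0.0279, 0.0181] turn [-0.001, -0.003, -0.003] |d| 33 rows 0.7
```

View pics/c12.png

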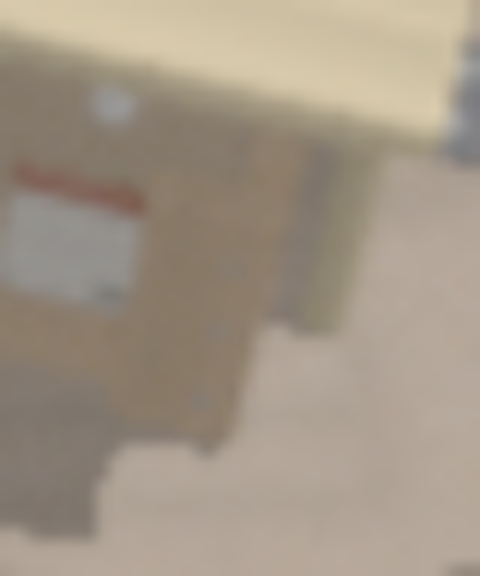

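```bash
python3 -m crank '[-1,-0.003,-0.008,0.004,0,0,0, -1,-0.003,-0.012,0.007,0,0,0, -1,-0.003,-0.016,0.01,0,0,0, -1,-0.004,-0.02,0.013,0,0,0, -1,-0.004,-0.023,0.015,0,0,0]'; python3 g.py 660 -171 46 36 0
```

```text
time: 17.1
tool_pos: [652.8, -171.7, 44.9]
tool_rot: [-2.516, -0.005, -1.573]
wrist_force: [-23.2, -9.5, 10.2]
grip_width: 0.6
t 17.1 q [-0.433, -0.143, 1.898, 0.332, 0.832, 0.984] p [652.8, -171.7, 44.9] r [-2.516, -0.005, -1.573] F [-23.2, -9.5, 10.2] w 0.6
shift m [-0.0007, -0.0064, 0.0033] turn [0.003, -0.005, 0.001] |d| 7 rows 0.1
```

```bash
python3 g.py 629 -8 46 36 0; python3 -m crank '[-1,0,0.015,-0.01,0.003,-0.005,0, -1,-0.015,0.019,-0.014,0.003,-0.005,0, -1,-0.065,0.019,-0.015,0.003,-0.005,0, -1,-0.115,0.019,-0.015,0.003,-0.005,0, -1,-0.163,0.019,-0.015,0.003,-0.005,0]'; python3 g.py 651 -9 46 36 0
```

```text
t 17.1 q [-0.433, -0.143, 1.898, 0.332, 0.832, 0.984] p [652.8, -171.7, 44.9] r [-2.516, -0.005, -1.573] F [-23.2, -9.5, 10.2] w 0.6
shift m [-0.1636, 0.0186, -0.0157] turn [0.003, -0.005, 0.001] |d| 165 rows 3.3
time: 17.6
tool_pos: [628.8, -5.4, 45.5]
tool_rot: [-2.512, -0.0, -1.569]
wrist_force: [0.3, -0.6, -0.2]
grip_width: 0.5
t 17.6 q [-0.094, -0.312, 2.041, 0.079, 0.787, 1.437] p [628.8, -5.4, 45.5] r [-2.512, -0.0, -1.569] F [0.3, -0.6, -0.2] w 0.5
shift m [0.0037, -0.0182, 0.0127] turn [-0.001, 0.001, 0.002] |d| 23 rows 0.5
```

```bash
python3 -m crank '[-1,0.003,-0.006,0.004,0,0,0, -1,0.004,-0.01,0.007,0,0,0, -1,0.005,-0.013,0.009,0,0,0, -1,0.006,-0.016,0.011,0,0,0, -1,0.006,-0.019,0.013,0,0,0]'; python3 g.py 651 -8 46 36 0;python3 look.py 13 s
```

```text
time: 18.1
tool_pos: [648.7, -9.9, 44.4]
tool_rot: [-2.522, 0.004, -1.568]
wrist_force: [-65.1, 11.5, 38.4]
grip_width: 0.9
t 18.1 q [-0.103, -0.242, 1.983, 0.092, 0.786, 1.422] p [648.7, -9.9, 44.4] r [-2.522, 0.004, -1.568] F [-65.1, 11.5, 38.4] w 0.9
shift m [-0.0019, -0.0028, 0.0001] turn [0.009, 0.005, 0.0] |d| 3 rows 0.1
```

View pics/top13z.png

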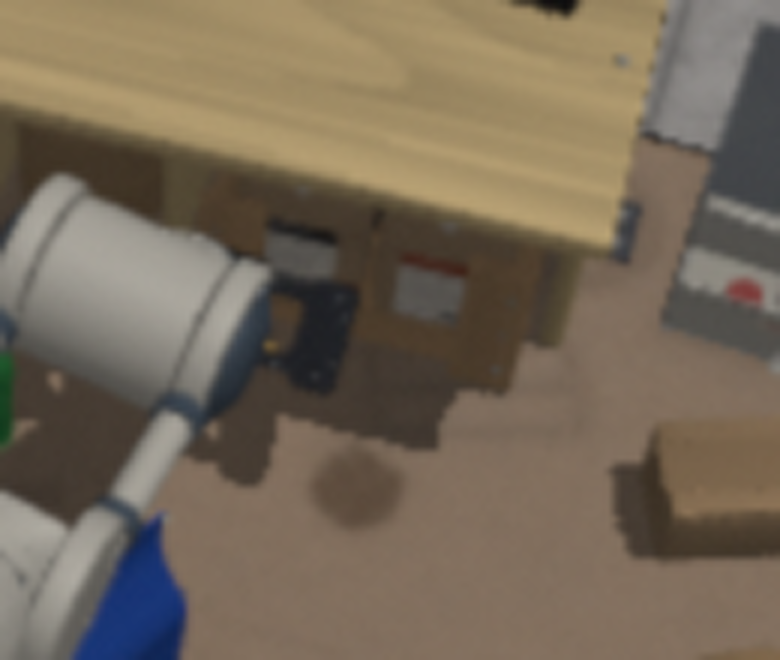

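View pics/side13z.png

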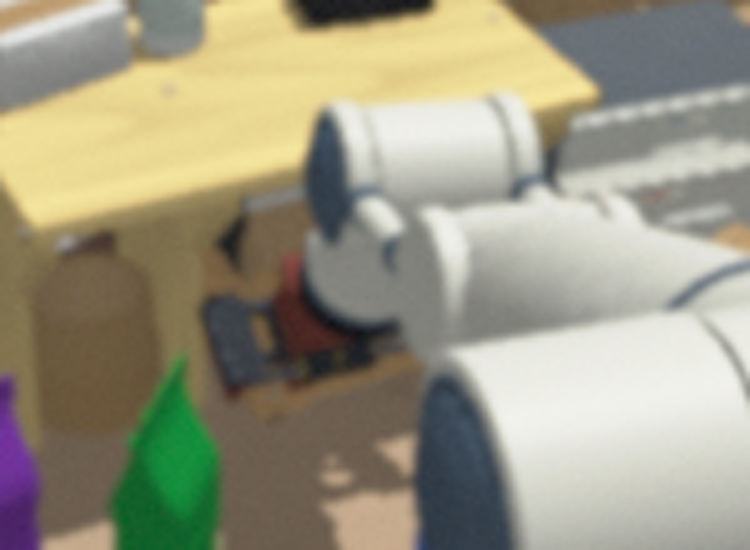

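```bash
python3 - <<'E'
from h import *
print(pl('top',*Z(506,392),6).round(1))
E
python3 g.py 640 -171 46 36 0; python3 -m crank '[-1,0,0.009,-0.006,0.004,0.004,0, -1,0.015,0.011,-0.006,0.008,0.004,0, -1,0.065,0.011,-0.007,0.008,0.004,0, -1,0.115,0.011,-0.007,0.008,0.004,0, -1,0.16,0.011,-0.007,0.008,0.004,0]'; python3 g.py 652 -171 46 36 0
```

```text
[ 664.  -191.1    6. ]
t 18.2 q [-0.103, -0.242, 1.983, 0.091, 0.787, 1.422] p [648.5, -9.9, 44.6] r [-2.523, 0.004, -1.568] F [-39.6, 12.0, 20.5] w 0.5
shift m [0.161, 0.0061, -0.007] turn [0.009, 0.005, 0.0] |d| 161 rows 3.2
time: 18.7
tool_pos: [635.7, -173.9, 43.6]
tool_rot: [-2.513, 0.0, -1.572]
wrist_force: [1.2, 0.3, 0.7]
grip_width: 0.3
t 18.7 q [-0.457, -0.185, 1.939, 0.354, 0.841, 0.952] p [635.7, -173.9, 43.6] r [-2.513, 0.0, -1.572] F [1.2, 0.3, 0.7] w 0.3
shift m [-0.0029, -0.0146, 0.0076] turn [0.0, -0.001, -0.001] |d| 17 rows 0.3
```

```bash
python3 -m crank '[-1,-0.002,-0.008,0.004,0,0,0, -1,-0.003,-0.013,0.007,0,0,0, -1,-0.003,-0.016,0.009,0,0,0, -1,-0.003,-0.018,0.01,0,0,0]'; python3 g.py 660 -171 46 36 0
```

```text
time: 19.1
tool_pos: [655.3, -170.8, 45.2]
tool_rot: [-2.517, -0.002, -1.571]
wrist_force: [-24.5, -7.5, 10.6]
grip_width: 0.7
t 19.1 q [-0.432, -0.135, 1.891, 0.335, 0.835, 0.982] p [655.3, -170.8, 45.2] r [-2.517, -0.002, -1.571] F [-24.5, -7.5, 10.6] w 0.7
shift m [0.0002, -0.0043, 0.0021] turn [0.004, -0.001, 0.001] |d| 5 rows 0.1
```

```bash
python3 -m crank '[-1,0,-0.002,0.001,0,0,0, -1,0,-0.003,0.002,0,0,0]'; python3 -m crank '[-1,0,-0.002,0.001,0,0,0, -1,0,-0.003,0.002,0,0,0]'
```

```text
time: 19.3
tool_pos: [655.8, -170.9, 45.0]
tool_rot: [-2.525, -0.005, -1.567]
wrist_force: [-53.9, -5.4, 27.3]
grip_width: 0.2
time: 19.5
tool_pos: [655.8, -171.0, 45.1]
tool_rot: [-2.533, -0.008, -1.564]
wrist_force: [-58.9, -2.9, 33.1]
grip_width: 0.3
```

```bash
python3 g.py 640 -10 46 36 0; python3 -m crank '[-1,0,0.009,-0.006,0.006,-0.008,0, -1,-0.015,0.014,-0.01,0.014,-0.008,-0.008, -1,-0.065,0.014,-0.01,0.014,-0.008,-0.008, -1,-0.115,0.014,-0.01,0.014,-0.008,-0.008, -1,-0.161,0.014,-0.01,0.014,-0.008,-0.008]'; python3 g.py 648 -10 46 36 0; python3 look.py 14 s
```

```text
t 19.5 q [-0.427, -0.125, 1.875, 0.317, 0.851, 0.991] p [655.8, -171.0, 45.1] r [-2.533, -0.008, -1.564] F [-58.9, -2.9, 33.1] w 0.3
shift m [-0.1611, 0.0109, -0.0102] turn [0.02, -0.003, 0.01] |d| 162 rows 3.2
time: 20.0
tool_pos: [637.0, -6.7, 44.2]
tool_rot: [-2.519, -0.006, -1.551]
wrist_force: [0.9, -0.1, -0.3]
grip_width: 0.6
t 20.0 q [-0.1, -0.28, 2.016, 0.092, 0.788, 1.405] p [637.0, -6.7, 44.2] r [-2.519, -0.006, -1.551] F [0.9, -0.1, -0.3] w 0.6
shift m [0.0035, -0.0099, 0.0049] turn [0.006, 0.007, 0.019] |d| 12 rows 0.2
```

View pics/top14z.png

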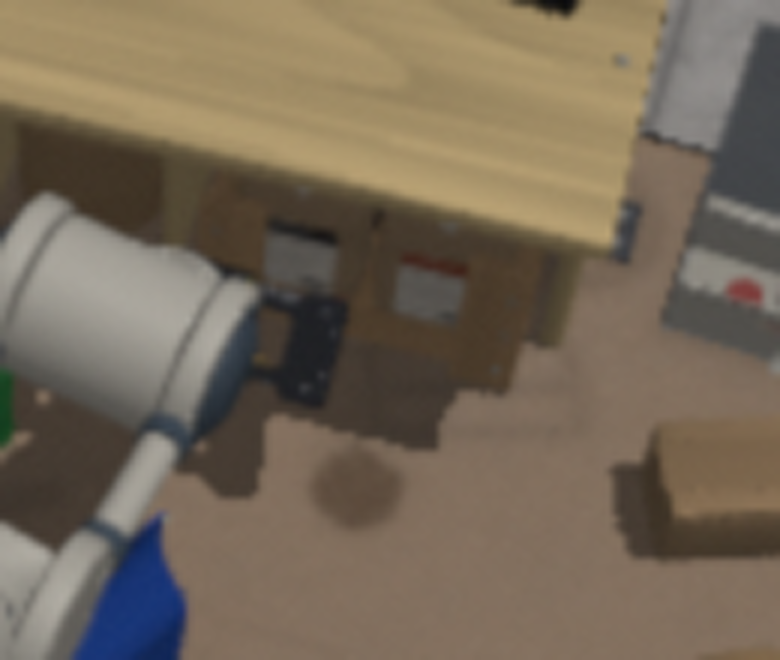

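```bash
python3 -m crank '[-1,0.002,-0.005,0.003,0.006,0.007,0.01, -1,0.003,-0.008,0.005,0.006,0.007,0.019, -1,0.003,-0.01,0.006,0.006,0.007,0.019]'; python3 -m crank '[-1,0,-0.001,0.001,0,0,0, -1,0,-0.002,0.001,0,0,0]';  python3 g.py 648 -10 46 36 0
```

```text
time: 20.4
tool_pos: [647.9, -5.1, 44.1]
tool_rot: [-2.517, 0.003, -1.563]
wrist_force: [-24.7, 6.8, 12.7]
grip_width: 0.7
time: 20.6
tool_pos: [648.2, -5.1, 44.0]
tool_rot: [-2.524, 0.005, -1.564]
wrist_force: [-32.5, 7.7, 18.5]
grip_width: 0.5
t 20.6 q [-0.094, -0.243, 1.984, 0.089, 0.787, 1.429] p [648.2, -5.1, 44.0] r [-2.524, 0.005, -1.564] F [-32.5, 7.7, 18.5] w 0.5
shift m [0.0049, -0.001, -0.0017] turn [0.01, 0.008, 0.003] |d| 5 rows 0.1
```

```bash
python3 -m crank '[-1,0,-0.002,0.001,0,0,0, -1,0,-0.003,0.002,0,0,0]';  python3 g.py 648 -10 46 36 0
```

```text
time: 20.8
tool_pos: [648.5, -4.9, 43.9]
tool_rot: [-2.533, 0.008, -1.564]
wrist_force: [-62.0, 7.5, 38.0]
grip_width: 0.4
t 20.8 q [-0.095, -0.235, 1.974, 0.09, 0.799, 1.429] p [648.5, -4.9, 43.9] r [-2.533, 0.008, -1.564] F [-62.0, 7.5, 38.0] w 0.4
shift m [0.005, -0.0008, -0.002] turn [0.02, 0.01, 0.001] |d| 5 rows 0.1
```

```bash
python3 -m crank '[-1,0,0.009,-0.006,0.006,0.008,0, -1,0.015,0.011,-0.008,0.018,0.01,0, -1,0.065,0.009,-0.009,0.018,0.01,0, -1,0.115,0.006,-0.009,0.018,0.01,0, -1,0.166,0.004,-0.008,0.018,0.01,0]'; python3 g.py 652 -171 46 36 0
```

```text
time: 21.3
tool_pos: [641.7, -173.5, 47.8]
tool_rot: [-2.513, -0.001, -1.572]
wrist_force: [1.3, 0.8, -0.5]
grip_width: 0.6
t 21.3 q [-0.45, -0.174, 1.922, 0.347, 0.845, 0.963] p [641.7, -173.5, 47.8] r [-2.513, -0.001, -1.572] F [1.3, 0.8, -0.5] w 0.6
shift m [-0.0025, -0.0073, 0.0074] turn [0.0, -0.001, -0.0] |d| 11 rows 0.2
```

```bash
python3 -m crank '[-1,-0.002,-0.007,0.007,0,0,0, -1,-0.002,-0.009,0.009,0,0,0, -1,-0.002,-0.01,0.009,0,0,0]'; python3 -m crank '[-1,0,-0.001,0.001,0,0,0, -1,0,-0.002,0.001,0,0,0]';  python3 g.py 648 -10 46 36 0
```

```text
time: 21.6
tool_pos: [654.6, -171.9, 45.1]
tool_rot: [-2.516, -0.001, -1.572]
wrist_force: [-3.9, -1.9, -0.4]
grip_width: 0.7
time: 21.8
tool_pos: [655.3, -171.6, 44.9]
tool_rot: [-2.52, -0.003, -1.571]
wrist_force: [-20.2, -6.0, 7.5]
grip_width: 0.3
t 21.8 q [-0.432, -0.133, 1.888, 0.332, 0.837, 0.983] p [655.3, -171.6, 44.9] r [-2.52, -0.003, -1.571] F [-20.2, -6.0, 7.5] w 0.3
shift m [-0.1616, 0.0049, -0.0055] turn [0.006, -0.002, 0.002] |d| 162 rows 3.2
```

```bash
python3 -m crank '[-1,0,-0.002,0.001,0,0,0]'; python3 -m crank '[-1,0,-0.002,0.001,0,0,0]'
```

```text
time: 21.9
tool_pos: [655.4, -171.7, 44.8]
tool_rot: [-2.524, -0.006, -1.569]
wrist_force: [-28.8, -6.7, 13.6]
grip_width: 0.5
time: 22.0
tool_pos: [655.4, -171.7, 44.9]
tool_rot: [-2.529, -0.009, -1.566]
wrist_force: [-28.9, -5.5, 14.3]
grip_width: 0.2
```

```bash
python3 -m crank '[-1,0,0.008,-0.006,0,0,0, -1,0,0.03,-0.02,0,0,0, -1,0,0.05,-0.055,0,0,0, -1,0,0.05,-0.1,0,0,0, -1,0,0.05,-0.14,0,0,0]'; python3 -m crank '[-1,0,0,-0.02,0,0,0, -1,0.03,0,-0.04,0,0,0, -1,0.08,0,-0.04,0,0,0, -1,0.13,0,-0.04,0,0,0, -1,0.17,0,-0.04,0,0,0]'; python3 look.py 15 s; python3 g.py
```

```text
time: 22.5
tool_pos: [532.7, -169.2, 130.9]
tool_rot: [-2.53, -0.008, -1.564]
wrist_force: [-0.6, -1.1, 0.9]
grip_width: 0.6
time: 23.0
tool_pos: [511.4, -339.7, 165.6]
tool_rot: [-2.529, -0.009, -1.562]
wrist_force: [0.6, 0.4, -0.1]
grip_width: 0.5
t 23.1 q [-0.905, -0.281, 1.795, 0.491, 1.257, 0.594] p [510.8, -341.4, 163.5] r [-2.532, -0.007, -1.566] F [-0.6, 0.6, -0.3] w 0.7
```

View pics/top15.png

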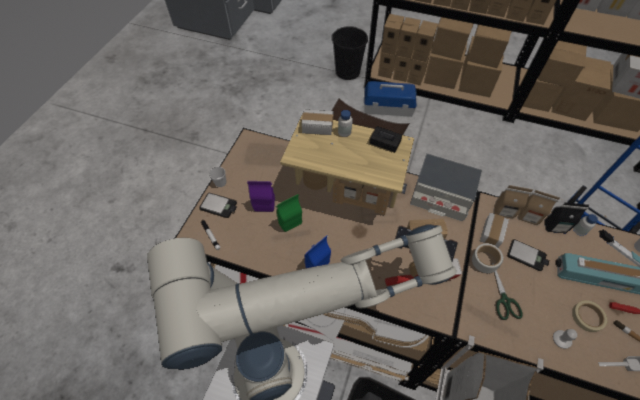

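View pics/top15z.png

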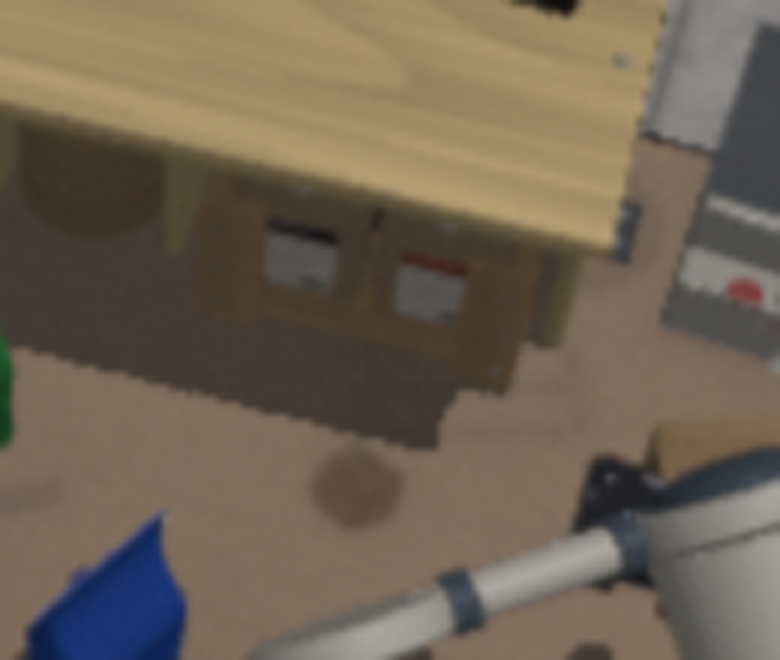

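View pics/side15z.png

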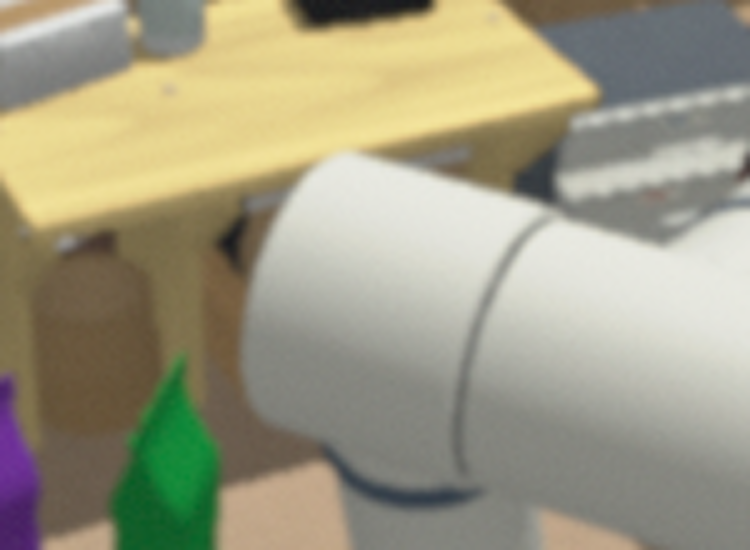

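Run:
```python
from h import *
im=cv2.imread('pics/top15.png'); a=np.clip(255*(im[175:225,325:395]/255.)**0.45,0,255).astype(np.uint8); cv2.imwrite('pics/c15.png',cv2.resize(a,None,fx=11,fy=11,interpolation=cv2.INTER_CUBIC))
```

```text
(no output)
```

View pics/c15.png

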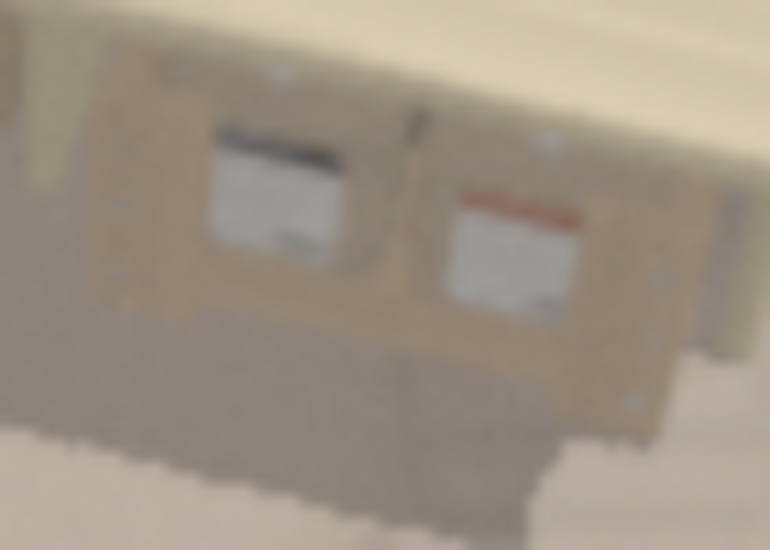

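Run:
```python
from h import *
C=lambda x,y:(325+(x+.5)/11-.5,175+(y+.5)/11-.5)
for p in [(87,302),(195,321),(552,414),(652,446)]: print(pl('top',*C(*p),6).round(1))
im=cv2.imread
a,b=im('pics/top0.png'),im('pics/top15.png')
hs=lambda m,lo,hi:cv2.moments(cv2.inRange(cv2.cvtColor(m,cv2.COLOR_BGR2HSV)[120:240,:300],lo,hi))
for n,lo,hi in(('green',(45,100,20),(75,255,255)),('purple',(130,80,20),(160,255,255))):
    for m in(a,b):
        M=hs(m,lo,hi); print(n,round(M['m10']/M['m00'],2),round(M['m01']/M['m00'],2),M['m00']/255)
d=cv2.absdiff(a,b).max(2); print([ (n,float(d[s].mean())) for n,s in dict(scale=np.s_[190:218,198:238],marker=np.s_[220:250,200:222],tape=np.s_[172:190,300:325],box=np.s_[215:222,412:440]).items()])
```

```text
[654.7  14.    6. ]
[659.8 -24.7   6. ]
[ 664.2 -154.5    6. ]
[ 663.1 -190.9    6. ]
green 289.49 91.35 547.0
green 288.84 93.03 625.0
purple 261.46 75.79 672.0
purple 261.46 75.74 672.0
[('scale', 1.00625), ('marker', 1.637878787878788), ('tape', 1.1422222222222222), ('box', 0.923469387755102)]
```

Run:
```python
import cv2,numpy as np
a,b=cv2.imread('pics/top0.png'),cv2.imread('pics/top15.png')
d=cv2.absdiff(a,b).max(2); print(d[190:225,272:305].mean(), d[190:215,285:305].mean(), d[235:255,318:335].mean())
c=cv2.resize(np.hstack([a[185:280,265:340],b[185:280,265:340]]),None,fx=5,fy=5,interpolation=cv2.INTER_CUBIC); cv2.imwrite('pics/cmp.png',c)
```

```text
6.405194805194805 1.162 1.1411764705882352
```

View pics/cmp.png

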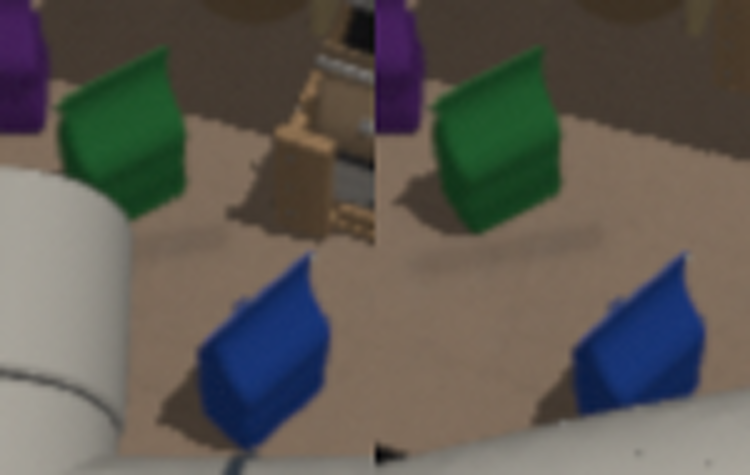

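```bash
python3 -c "
from cell import *
print(hand_in())"
```

```text
the job is handed in; nothing more can be done
None
```

The crate is back in its bay with both back corners against the stop rail, and I handed the job in at about 23 s of the 67 s allowed. I pushed only on the two front posts, in turn and about 45 to 55 mm above the bench.

**Rail contact:** On each post the push stopped moving the crate and the force rose to about 60 N. The two stop positions give the crate the same angle as the riser, 0.044 against 0.043 rad. On re-checking, each side was within about 1 mm of its stop. I pressed the right side last and did not touch the left again after that.

**Forces:** The pushes ran at about 17 to 33 N while the crate slid, above the 14 to 20 N stated for one post. The highest wrist force I read was about 76 N, at the first rail contact, against the 120 N limit.

**Disagreement with the camera:** The crate stopped about 6 mm short of the home position I had worked out from the first pictures. I put this down to error in that camera estimate of the shelf edge. In the last picture its front corners are at x 655 to 664 mm, which fits its being against the rail.

**Bags and other things:**
- The front bags are standing. The back bags were mostly hidden under the shelf in the last picture.
- The green, purple and blue bags show no movement, nor do the scale and the marker. I compared only small picture patches at the tape and the carton, and those did not change either.
- The arm finished clear of the crate, to its right, with no force on it.

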